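Show the lining of the copper measuring cup to the inspection camera

TASK

The tin lining of the copper measuring cup is to be checked for wear with the little camera on the desk stand: turn the black locking knob anticlockwise to its stop to free the tray, pull the tray fully out, and take the cup out. Hold the cup still in the air in front of the lens, its open mouth centred in the view, facing squarely back at the lens and about 20 cm from it, and finish while still holding it there. Leave the tray out, the other things standing in the tray and undisturbed on the shelf, and the camera stand where it is.

Things in the scene. Friction and masses are not known exactly. Their poses are not given: they have to be found in the camera images.
- rack: Fixed oak rack. Origin on the work surface, mid front face of the tray when fully in; x inward (away from the robot), y left, z up. Two runners along x (-140 to +270 mm), 50 mm wide, centred at y = +-187 mm, tops at z = 45 mm. A slatted top (z 130 to 140 mm) covers x +146 to +269 mm, y +-215 mm: the cup is under it with the tray in and stands clear in front of it with the tray out.
- tray (a joint): How far the tray is out, m: 0 in, 0.135 out at its stop. It slides to the rack's -x, friction about 2 N, and stays where left; it is held in while the knob is locked. 240 mm deep (x), 320 mm wide; front board 12 mm thick, top edge 60 mm above the work surface; other walls 10 mm thick, top edge at 40 mm; inner floor at 14 mm.
- tray_pull (a point): Grip point of the brass mushroom pull in the middle of the tray's front board: middle of its head, 34 mm in front of the board's face, 40 mm above the work surface. Head 26 mm in diameter, 20 mm long, on a neck 12 mm in diameter, axis along the rack's x. Moves with the tray; can be pinched from above across its diameter.
- knob (a joint): Angle of the locking knob, rad: 0 locked, 1.4 free against its stop; it grows anticlockwise seen from above. Turning it lifts a steel pin 9.5 mm per rad out of a hole in the tray's edge; the tray is free above about 1.1 rad. Light friction (0.06 N m); it stays where it is left.
- knob_grip (a point): Grip point of the black locking knob on the front part of the right (-y) runner, on its upright axis, 75 mm above the work surface. The grip is an upright bar 42 mm long, 12 mm thick and 26 mm tall (z 61 to 88 mm), a red mark on one end of its top. The point's x axis lies along the bar and turns with it; at joint value 0 the bar is along the rack's x axis.
- cup: Copper half-cup measure, tin-lined, about 140 g, upright in the rear row of the tray, its handle pointing roughly to the left (rack +y). Origin at the centre of its underside, z up through the mouth, x along the handle. Bowl 42 mm tall, outer diameter 56 mm at the foot and 68 mm at the rim.
- cup_mouth (a point): Centre of the cup's open mouth, in the rim plane, 42 mm above the cup's origin. Axes as the cup's.
- cup_grip (a point): Grip point on the cup's flat brass handle, 78 mm from the cup's axis along its x, 37.5 mm above its underside. The handle is 14 mm wide (cup y), 7 mm thick (z) and reaches from the rim to 126 mm from the cup's axis.
- lens (a point): Front of the camera's lens: a white cylinder 38 mm in diameter and 60 mm long at the end of a short boom on the stand, lens about 360 mm above the work surface. The point's x axis is the line of sight, out of the lens; it looks obliquely down, about 55 degrees (48 to 62) below level, towards the left (about +y).
- cam_stand: Desk stand of the camera on the right: loose, weighted round base 150 mm in diameter, 14 mm thick; origin at the centre of its underside; x towards where the camera looks. Post 14 mm in diameter, 412 mm tall, 30 mm behind the origin; the boom carries the camera 72 mm in front of the origin, 385 mm up.
- egg_timer: Yellow plastic egg timer, 56 mm in diameter, 61 mm tall, in the front row of the tray; origin at the centre of its underside.
- jam_jar: Empty ribbed glass jam jar, 58 mm in diameter, 70 mm tall, in the front row of the tray; origin at the centre of its underside.
- egg_cup_a: Speckled white ceramic egg cup, 47 mm in diameter, 61 mm tall, in the front row of the tray; origin at the centre of its underside.
- egg_cup_b: The other speckled egg cup, alike, in the front row of the tray.
- pepper_mill: Dark wooden pepper mill, 56 mm in diameter, 148 mm tall, on the shelf to the left; origin at the centre of its underside.
- mug: Blue mug, 82 mm in diameter, 92 mm tall, on the shelf to the right of the rack; origin at the centre of its underside.
- honey_jar: Amber honey jar with a brass lid, 68 mm in diameter, 95 mm tall, on the shelf at the left front; origin at the centre of its underside.
Mind the look-alikes: they are no part of the job. What is shaped like the egg_cup_b but blue, red or turquoise is not meant.

How it is judged (in metres and radians):
On the way, in this order (a step that is already met when the one before it is completed fails the run):
1. the locking knob is turned to free the tray, the tray still in (value of joint knob above 1.15 rad and value of joint tray below 0.03 m), for 0.1 s.
2. the tray is pulled out (value of joint tray above 0.115 m), for 0.2 s.
3. the cup is lifted clear of the tray (height (world z) of cup above 0.08 m and contact force between the fingers and cup above 1 N and contact force between cup and rack below 0.2 N), for 0.2 s.
At the end, for the whole second after the job is handed in: Gripper alone holds the cup still; mouth centre 150-250 mm ahead of the lens, within 35 mm of its line of sight each way; cup axis within 0.35 rad of that line, mouth to the lens; cup touches neither rack nor camera; tray out over 100 mm, knob over 1.0 rad, other things upright (0.5 rad) (all of step 3 and x of cup_mouth in the frame of lens between 0.15 and 0.25 m and y of cup_mouth in the frame of lens between -0.035 and 0.035 m and z of cup_mouth in the frame of lens between -0.035 and 0.035 m and angle between the z axis of cup and the x axis of lens, either way round below 0.35 rad and angle between cup's own z axis and vertical below 1.2 rad and contact force between cup and cam_stand below 0.2 N and linear speed of cup below 0.03 m/s and angular speed of cup below 0.3 rad/s and value of joint tray above 0.1 m and value of joint knob above 1 rad and angle between each of egg_timer, jam_jar, egg_cup_a, egg_cup_b, pepper_mill, mug, honey_jar's own z axis and vertical below 0.5 rad); the arm keeps its last pose, push and grip.
It fails at once if something else is tipped over (not (angle between egg_timer's own z axis and vertical below 0.5 rad) or not (angle between jam_jar's own z axis and vertical below 0.5 rad) or not (angle between egg_cup_a's own z axis and vertical below 0.5 rad) or not (angle between egg_cup_b's own z axis and vertical below 0.5 rad) or not (angle between pepper_mill's own z axis and vertical below 0.5 rad) or not (angle between mug's own z axis and vertical below 0.5 rad) or not (angle between honey_jar's own z axis and vertical below 0.5 rad)).
It fails at once if a thing on the shelf is pushed more than 40 mm (distance of any of pepper_mill, mug, honey_jar from where it was at the start of the episode above 0.04 m).
It fails at once if a thing in the tray leaves the tray (z of any of egg_timer, jam_jar, egg_cup_a, egg_cup_b in the frame of rack above 0.05 m).
It fails at once if the camera stand is shifted more than 15 mm or tipped (distance of cam_stand from where it was at the start of the episode above 0.015 m or angle between cam_stand's own z axis and vertical above 0.1 rad or distance of lens from where it was at the start of the episode above 0.03 m).
It also fails if it takes over 64 s, if anything falls off the work surface, if the arm or the gripper's body presses on something with over 40 N, if the wrist force passes 120 N, or if a joint passes its speed limit or range.

ROBOT

A 6-joint arm with a two-finger parallel gripper is mounted at the origin on the work surface. World frame = base frame: x ahead of the robot, y to its left, z up, the work surface at z = 0. Lengths are in mm, angles in rad, forces in N, time in s.
With the tool pointing down it reaches from about 325 to 775 mm from the base axis. Payload 9.3 kg.
Tool frame: the origin (TCP) lies at the very end of the fingers, on their centre line; the grasp point (between the pads) lies 19 mm behind it (ctrl.grip_depth is the x of the grasp point in the tool frame, in mm); x points along the fingers, y is the direction in which the jaws open and shut, and the axes are right-handed (so a half turn about x gives the same grasp; the last joint's range is limited). The gripper opens to 85 mm and grips with 20 to 120 N. Pads are 22 mm wide; open, the fingers measure 114 mm over their backs; the gripper's body (76 mm by 85 mm) begins 54 mm behind the grasp point. The pads swing forward as they close: fully open they stand 13 mm farther back than shut.
Start: joints at [-1.418, 0.259, 0.021, 1.334, 0, 1.418], TCP at [165.574, -524.482, 201.179] pointing down, gripper open.
Joint ranges: [-3.04, 3.04], [-0.91, 1.82], [-1.04, 1.36], [-1.92, 1.95], [-1.52, 1.45], [-3.14, 3.14]. Speed limits (rad/s): [2.22, 2.22, 2.79, 3.14, 3.14, 3.14].

INTERFACE

Orientations are given as [roll, pitch, yaw] about the fixed x, y, z axes, in that order (R = Rz(yaw) Ry(pitch) Rx(roll)).
In Python, from plant import ctrl gives the robot as it stands.
- The arm moves only by the tool step_arm, never from a script. Its argument "targets" is a list of rows, each an object with "jaw": the finger opening in mm, from 0 to 85.4; "xyz": the shift along the tool's x, y, z in mm, a list of three; "rotation": the turn, a rotation vector about the tool's x, y, z in degrees, a list of three. A call has 1 to 12 rows; each row is the pose to reach, as a shift and turn from the pose measured when the call began, along the tool's axes at that moment; what a row does not reach only later rows make up. A row lasts 1/10 s, in which the tool goes at most 50 mm and 8.59 degrees, less where a joint would pass 70% of its speed; a pose out of reach is approached as far as the arm can. A call with a gripper value outside its range is refused whole. The fingers move at their own pace and stop on an object; "grip_force" is the grip in N (left out, the last holds). Time passes only in rows, so rows that repeat a pose let the fingers close. It gives the time, the measured TCP pose, the force and the opening at its end, in the units of the state.
- ctrl.get_state(): the state, without advancing time (a new reading comes with each control period).
- ctrl.read_camera(name): name is "side" or "top"; returns the picture (384x512x3 uint8, red, green, blue); there is no depth.
- ctrl.get_calibration(name): a dict with "K" (3x3 intrinsics, pixels), "dist_coeffs" ([k1, k2, p1, p2, k3] as OpenCV has them; the pictures are not rectified), "rvec" (rotation vector, rad) and "tvec" (3), from world to camera coordinates, as OpenCV has them. Camera axes: x right, y down, z forward; pixel columns grow to the right and rows downward; lengths in mm; the calibration is good to about 2 mm. A picture is of the moment at which its call begins. get_calibration takes no time and is no camera call.
- ctrl.hand_in(): hands the job in, once; it reports no verdict.
The state is a dict: "t": time; "joints": joint angles; "qvel": joint speeds; "joint_torque": joint torques, N m; "tool_pos": TCP position; "tool_rot": TCP orientation; "ft_force": force on the tool from outside, world axes, zero at the start; "wrist_torque": the same for the moment, N m; "opening": opening from 0.0 (shut) to 1.0 (fully open).
Only numpy, scipy, OpenCV 4.12 (cv2) and the standard library are available. Lean on these libraries where they do the work, as an engineer would, in place of code of your own. Each camera call takes 0.05 s, during which the arm holds its last target.

## Working session

There is one attempt and no reset: what is moved stays moved. The work goes in short steps, Python scripts to look and compute and a tool call to move; the robot and the scene stay as the last step left them, time stands still between calls to the robot, and variables do not carry over. Pictures are saved under pics/ and viewed, and the job is handed in when it is done.

Besides the shell and the picture viewer there is one more tool, called after "Call:" as name([rows], argument=value, ...), one row to a line, values as JSON. step_arm: Moves the arm, as the interface text tells. Its arguments: {"type":"object","properties":{"targets":{"type":"array"},"grip_force":{"type":"number"}},"required":["targets"]}

```bash
ls; mkdir -p pics; python3 - <<'E'
from plant import ctrl
import cv2,numpy as np
for n in("side","top"):
    im=ctrl.read_camera(n);cv2.imwrite(f"pics/{n}0.png",im[:,:,::-1])
    c=ctrl.get_calibration(n);print(n,c)
print(ctrl.get_state(),ctrl.grip_depth)
E
```

```text
pics
side {'K': array([[445.12556428,   0.        , 248.53791657],
       [  0.        , 445.12556428, 191.72008746],
       [  0.        ,   0.        ,   1.        ]]), 'dist_coeffs': array([-0.10613508,  0.        ,  0.        ,  0.        ,  0.        ]), 'rvec': array([ 0.61970462, -2.49585482,  1.37363208]), 'tvec': array([ 514.18256938,  332.59361672, 1334.44444092])}
top {'K': array([[467.78281437,   0.        , 255.4305077 ],
       [  0.        , 467.78281437, 191.62895711],
       [  0.        ,   0.        ,   1.        ]]), 'dist_coeffs': array([-0.14598484,  0.        ,  0.        ,  0.        ,  0.        ]), 'rvec': array([ 2.14270252, -2.18116594,  0.14658419]), 'tvec': array([   4.43813028,  601.93557137, 1675.56794829])}
{'t': 0.1, 'joints': array([-1.41761987e+00,  2.59181690e-01,  2.08525303e-02,  1.33374656e+00,
        2.18462705e-05,  1.41817954e+00]), 'qvel': array([ 0.00107232, -0.00182611,  0.00118627,  0.00016026, -0.00019966,
       -0.00047743]), 'joint_torque': array([ 3.33364987e-03, -5.56695449e+01,  3.45069802e+01,  1.16398494e-02,
       -2.07582661e-04,  4.74127830e-07]), 'tool_pos': array([ 165.52534032, -524.19150326,  200.60764198]), 'tool_rot': array([-1.74048699,  1.56951675,  1.70689889]), 'ft_force': array([-0.79600946, -0.70929844,  0.64767786]), 'wrist_torque': array([-0.0281579 ,  0.01938906, -0.00729195]), 'opening': 1.000269072670088} -18.700000000000003
```

View pics/side0.png

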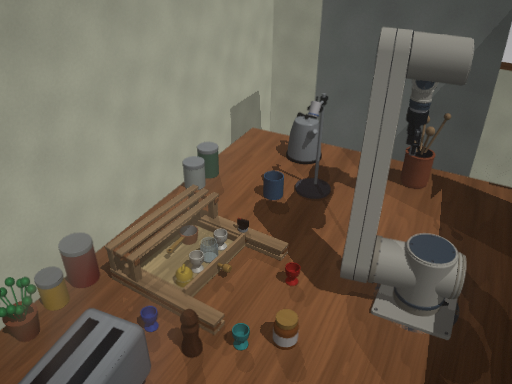

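View pics/top0.png

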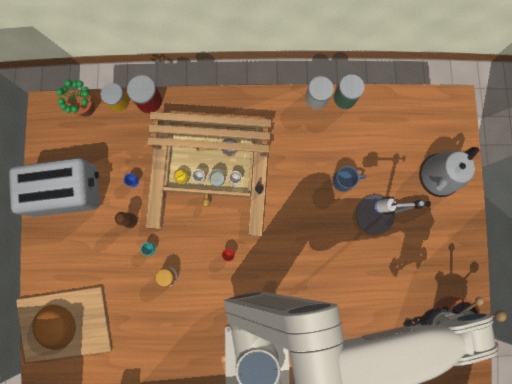

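```bash
python3 - <<'E'
import cv2
t=cv2.imread("pics/top0.png");s=cv2.imread("pics/side0.png")
cv2.imwrite("pics/t_rack.png",cv2.resize(t[100:250,130:290],None,fx=5,fy=4*5/4,interpolation=2)[:600])
cv2.imwrite("pics/t_rack.png",cv2.resize(t[105:245,130:290],None,fx=4.2,fy=4.2,interpolation=2))
cv2.imwrite("pics/t_cam.png",cv2.resize(t[150:250,320:450],None,fx=6,fy=6,interpolation=2))
cv2.imwrite("pics/s_rack.png",cv2.resize(s[180:330,100:300],None,fx=4,fy=4,interpolation=2))
cv2.imwrite("pics/s_cam.png",cv2.resize(s[85:215,250:350],None,fx=4.6,fy=4.6,interpolation=2))
E
```

```text
(no output)
```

View pics/t_rack.png

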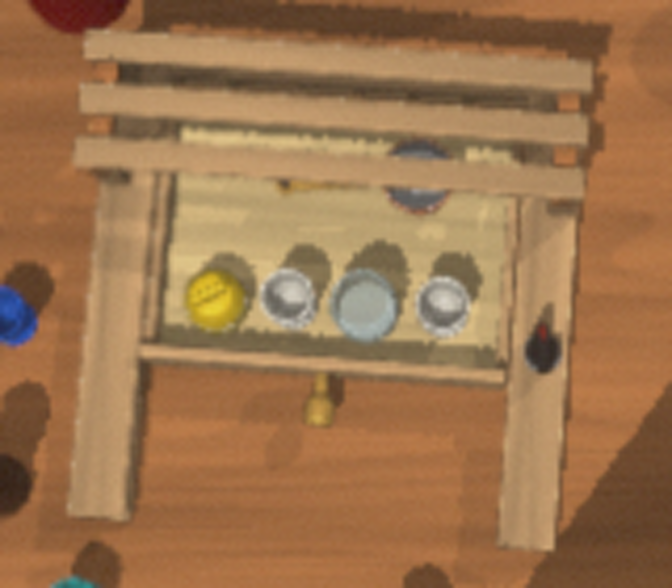

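View pics/t_cam.png

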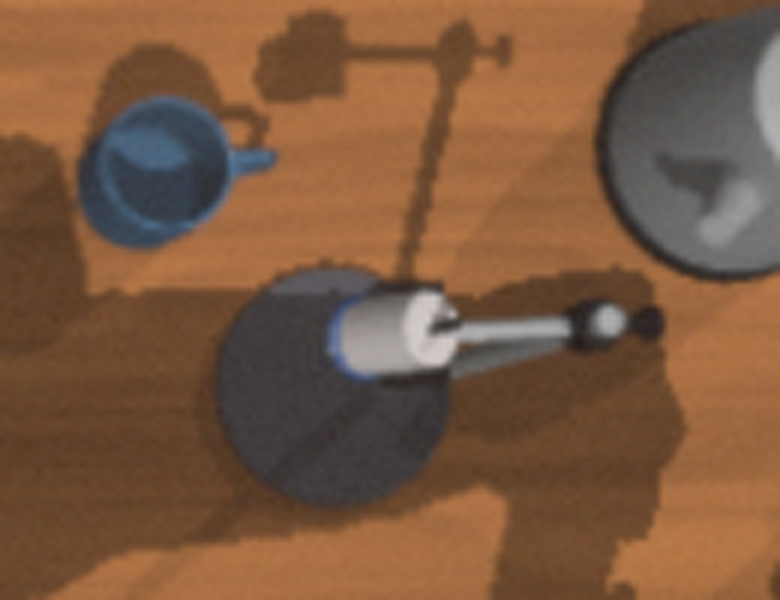

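View pics/s_rack.png

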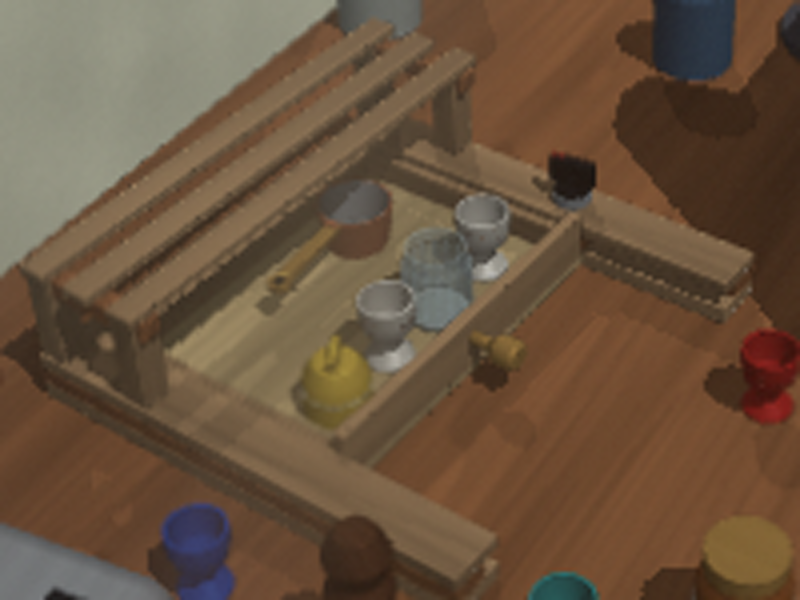

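View pics/s_cam.png

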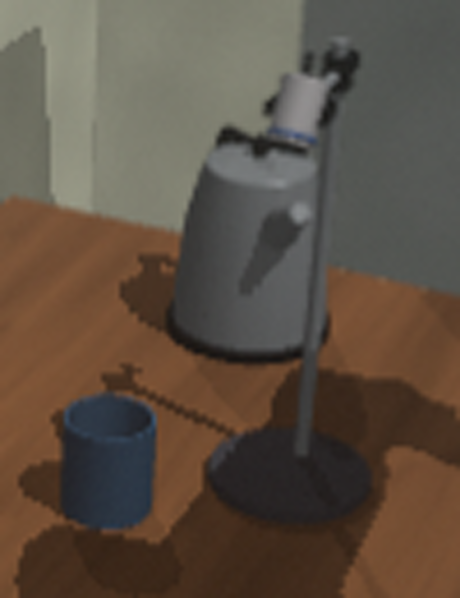

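```bash
cat > h.py <<'E'
import numpy as np,cv2
from plant import ctrl
from scipy.spatial.transform import Rotation as Rn
C={n:ctrl.get_calibration(n) for n in("side","top")}
def ray(n,p):
    c=C[n];R=cv2.Rodrigues(c["rvec"])[0]
    u=cv2.undistortPoints(np.array([[p]],float),c["K"],c["dist_coeffs"])[0,0]
    return -R.T@c["tvec"], (lambda d:d/np.linalg.norm(d))(R.T@np.array([u[0],u[1],1]))
def pl(n,p,z):
    o,d=ray(n,p);return o+d*(z-o[2])/d[2]
def two(ps,pt):
    o1,d1=ray("side",ps);o2,d2=ray("top",pt)
    A=np.c_[d1,-d2];t=np.linalg.lstsq(A,o2-o1,rcond=None)[0]
    a=o1+d1*t[0];b=o2+d2*t[1];return (a+b)/2,np.linalg.norm(a-b)
def pr(n,X):
    c=C[n];return cv2.projectPoints(np.array(X,float).reshape(-1,3),c["rvec"],c["tvec"],c["K"],c["dist_coeffs"])[0][:,0]
E
python3 - <<'E'
from h import *
np.set_printoptions(precision=1,suppress=True)
T=lambda x,y:(130+(x+.5)/4.2-.5,105+(y+.5)/4.2-.5)
S=lambda x,y:(100+(x+.5)/4-.5,180+(y+.5)/4-.5)
pts=[]
# model (x,y,z), view, pix
M=[((-140,212,45),"top",T(68,515)),((-140,162,45),"top",T(130,518)),((-140,-162,45),"top",T(500,545)),((-140,-212,45),"top",T(555,549)),
((146,215,140),"top",T(75,165)),((146,-215,140),"top",T(583,197)),((269,215,140),"top",T(87,30)),((269,-215,140),"top",T(592,60)),
((-140,-212,45),"side",S(750,260)),((-140,162,45),"side",S(495,540)),((-140,212,45),"side",S(460,583)),((-140,-162,45),"side",S(722,292))]
A=[];B=[]
for m,n,p in M:
    w=pl(n,p,m[2]);A.append(m[:2]);B.append(w[:2]);
A=np.array(A,float);B=np.array(B)
def fit(A,B):
    a=A-A.mean(0);b=B-B.mean(0)
    th=np.arctan2((a[:,0]*b[:,1]-a[:,1]*b[:,0]).sum(),(a*b).sum())
    R=np.array([[np.cos(th),-np.sin(th)],[np.sin(th),np.cos(th)]])
    return th,B.mean(0)-R@A.mean(0),R
th,t,R=fit(A,B);print("rack",th,t);print(B-(A@R.T+t))
tr=lambda x,y,z:np.r_[R@[x,y]+t,z]
print("pull pred",tr(-34,0,40)," seen",pl("top",T(318,410),40), two(S(508,350),T(319,408)))
print("knob", pl("top",T(543,350),88), two(S(572,172),T(543,348)))
print("knob pred y=-187", tr(-20,-187,88))
print("cup top",pl("top",T(417,175),56), pl("side",S(357,212),56))
print("handle tip side",pl("side",S(272,285),51),pl("side",S(335,232),51))
print("things",[pl("top",T(*p),65)[:2] for p in[(215,297),(288,298),(363,303),(443,305)]])
# camera stand
T2=lambda x,y:(320+(x+.5)/6-.5,150+(y+.5)/6-.5)
S2=lambda x,y:(250+(x+.5)/4.6-.5,85+(y+.5)/4.6-.5)
print("base",pl("top",T2(334,387),14),pl("side",S2(290,475),14))
print("lens",two(S2(290,135),T2(352,335)))
print("cam back",two(S2(306,80),T2(430,326)))
print("post top",two(S2(340,45),T2(607,322)))
print("mug",pl("top",T2(165,165),92))
E
```

```text
rack -0.09051586292245273 [598.6 175.3]
[[-1.  -4.3]
 [ 0.3 -8.8]
 [ 1.4 -5.5]
 [ 1.6 -2.9]
 [ 1.1 -5.3]
 [ 4.5 -0.9]
 [-4.5 -2.1]
 [-0.6  0. ]
 [ 0.7 12. ]
 [-0.1  5.9]
 [-3.2  0.7]
 [-0.1 11. ]]
pull pred [564.7 178.3  40. ]  seen [565.7 177.3  40. ] (array([567.1, 176.2,  40. ]), np.float64(0.7549970406574296))
knob [608.6 -18.3  88. ] (array([613.2, -18.3,  71.9]), np.float64(1.628839356577382))
knob pred y=-187 [561.8  -9.2  88. ]
cup top [769.1  88.3  56. ] [759.5 101.2  56. ]
handle tip side [769.8 210.4  51. ] [764.3 128.   51. ]
things [array([662.7, 263.6]), array([660.7, 200.3]), array([655.1, 135.6]), array([652.2,  66.6])]
base [ 512.6 -452.8   14. ] [ 509.3 -439.5   14. ]
lens (array([ 512.6, -366.8,  369.9]), np.float64(0.3286301346564032))
cam back (array([ 512.9, -395.6,  406.2]), np.float64(0.333284503550674))
post top (array([ 514.2, -484. ,  407.1]), np.float64(2.292503613549839))
mug [ 642.  -335.3   92. ]
```

```bash
cat > ov.py <<'E'
from h import *
def overlay(n,im,segs,box,f,out):
    x0,y0,x1,y1=box
    c=cv2.resize(im[y0:y1,x0:x1],None,fx=f,fy=f,interpolation=2)
    for pts,col in segs:
        p=pr(n,pts);p=(p-[x0,y0]+.5)*f-.5
        cv2.polylines(c,[p.round().astype(int)],False,col,1)
    cv2.imwrite(out,c)
def circ(c,r,ax=(0,0,1)):
    ax=np.array(ax,float);ax/=np.linalg.norm(ax)
    u=np.cross(ax,[0.3,0.9,0.1]);u/=np.linalg.norm(u);v=np.cross(ax,u)
    a=np.linspace(0,2*np.pi,33)[:,None]
    return np.array(c)+r*(np.cos(a)*u+np.sin(a)*v)
E
python3 - <<'E'
from ov import *
th=-0.0905;t=[598.6,175.3]
R=np.array([[np.cos(th),-np.sin(th)],[np.sin(th),np.cos(th)]])
def rk(L):return [np.r_[R@p[:2]+t,p[2]] for p in np.array(L,float)]
segs=[]
for s in(1,-1):
    segs.append((rk([(-140,s*212,45),(-140,s*162,45),(270,s*162,45),(270,s*212,45),(-140,s*212,45)]),(255,0,255)))
segs.append((rk([(146,215,140),(146,-215,140),(269,-215,140),(269,215,140),(146,215,140)]),(0,255,0)))
segs.append((rk([(0,160,60),(0,-160,60)]),(255,255,0)))
segs.append((circ((512.6,-452.8,14),75),(0,255,255)))
for n,box,f in(("top",(130,100,420,260),2.7),("side",(100,150,350,340),3.1)):
    overlay(n,cv2.imread(f"pics/{n}0.png"),segs,box,f,f"pics/ov_{n}.png")
E
```

```text
(no output)
```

View pics/ov_top.png

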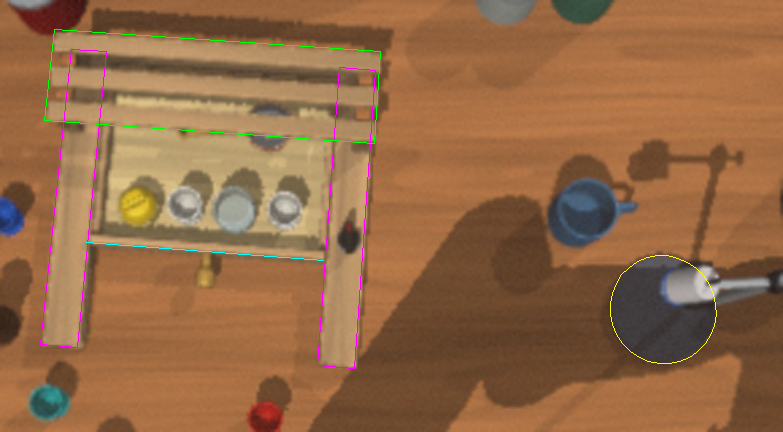

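View pics/ov_side.png

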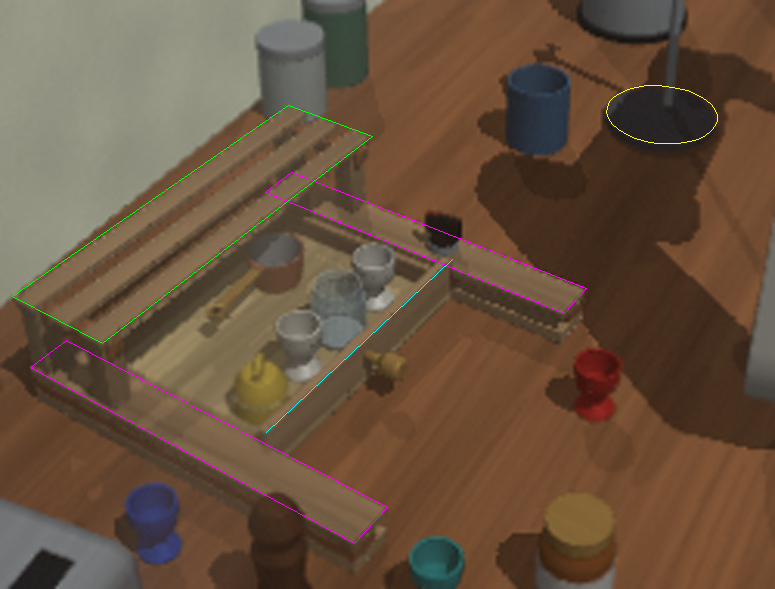

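```bash
cat >> h.py <<'E'
np.set_printoptions(precision=1,suppress=True)
def down(yaw_y):
    """tool pointing straight down, jaw axis (tool y) at heading yaw_y"""
    x=np.array([0,0,-1.]);y=np.array([np.cos(yaw_y),np.sin(yaw_y),0]);return np.c_[x,y,np.cross(x,y)]
def cur():
    s=ctrl.get_state();return s["tool_pos"],Rn.from_euler("xyz",s["tool_rot"]).as_matrix(),s
def rel(P,R):
    p,R0,s=cur();return R0.T@(np.array(P,float)-p),np.degrees(Rn.from_matrix(R0.T@R).as_rotvec())
E
python3 - <<'E'
from h import *
T=lambda x,y:(130+(x+.5)/4.2-.5,105+(y+.5)/4.2-.5)
M=[((-140,212,45),T(68,515)),((-140,162,45),T(130,518)),((-140,-162,45),T(500,545)),((-140,-212,45),T(555,549)),
((146,215,140),T(75,165)),((146,-215,140),T(583,197)),((269,215,140),T(87,30)),((269,-215,140),T(592,60)),]
A=np.array([m[0][:2] for m in M],float);B=np.array([pl("top",m[1],m[0][2])[:2] for m in M])
a=A-A.mean(0);b=B-B.mean(0)
th=np.arctan2((a[:,0]*b[:,1]-a[:,1]*b[:,0]).sum(),(a*b).sum())
R=np.array([[np.cos(th),-np.sin(th)],[np.sin(th),np.cos(th)]]);t=B.mean(0)-R@A.mean(0)
print(th,t,B-(A@R.T+t)) if 0 else print(th,t)
i=lambda p:R.T@(np.array(p)[:2]-t)
for q in(347,350):print("knob rack",i(pl("top",T(543,q),88)),pl("top",T(543,q),88))
print("pull rack",i([566,177]))
p,R0,s=cur();print(R0)
for h in(np.pi/2+th,-np.pi/2+th):print(h,rel([610,-17,130],down(h)))
E
```

```text
-0.08262807449964084 [598.9 171.3]
knob rack [  27.8 -188. ] [611.1 -18.3  88. ]
knob rack [  25.3 -188.1] [608.6 -18.3  88. ]
pull rack [-33.3   3. ]
[[-0.   0.3 -1. ]
 [ 0.  -1.  -0.3]
 [-1.  -0.  -0. ]]
1.4881682522952557 (array([  71.2, -349.8, -576.5]), array([-157.7,   -0.1,    0. ]))
-1.6534244012945374 (array([  71.2, -349.8, -576.5]), array([22.3,  0. ,  0.1]))
```

Call:
step_arm([
  {"jaw": 60, "xyz": [0, -30, -45], "rotation": [-8, 0, 0]},
  {"jaw": 60, "xyz": [0, -50, -85], "rotation": [-16, 0, 0]},
  {"jaw": 50, "xyz": [0, -75, -125], "rotation": [-24, 0, 0]},
  {"jaw": 40, "xyz": [0, -100, -165], "rotation": [-32, 0, 0]},
  {"jaw": 40, "xyz": [0, -125, -205], "rotation": [-40, 0, 0]},
  {"jaw": 40, "xyz": [0, -150, -245], "rotation": [-48, 0, 0]},
  {"jaw": 40, "xyz": [0, -175, -285], "rotation": [-56, 0, 0]},
  {"jaw": 40, "xyz": [0, -200, -325], "rotation": [-64, 0, 0]},
  {"jaw": 40, "xyz": [0, -225, -365], "rotation": [-72, 0, 0]},
  {"jaw": 40, "xyz": [0, -250, -405], "rotation": [-80, 0, 0]},
  {"jaw": 40, "xyz": [0, -270, -445], "rotation": [-88, 0, 0]},
  {"jaw": 40, "xyz": [0, -290, -480], "rotation": [-96, 0, 0]},
])

```text
t: 1.3
tool_pos: [537.1, -101.2, 200.8]
tool_rot: [3.078, 1.569, 1.924]
ft_force: [-0.1, -0.3, 0.0]
opening: 0.468
```

```bash
python3 - <<'E'
from h import *
p,R,s=cur();print(s["t"],p,s["joints"],s["opening"])
print(rel([610,-17,130],down(np.pi/2-.085)))
E
```

```text
1.3 [ 537.1 -101.2  200.8] [-0.3  0.3  0.   1.3  0.   0.8] 0.46767699025067067
(array([ 70.9, 100.8, -47.4]), array([-61.2,  -0.1,  -0. ]))
```

Call:
step_arm([
  {"jaw": 40, "xyz": [0, 20, -10], "rotation": [-8, 0, 0]},
  {"jaw": 40, "xyz": [0, 40, -20], "rotation": [-16, 0, 0]},
  {"jaw": 40, "xyz": [0, 60, -30], "rotation": [-24, 0, 0]},
  {"jaw": 40, "xyz": [0, 80, -40], "rotation": [-32, 0, 0]},
  {"jaw": 40, "xyz": [15, 101, -47], "rotation": [-40, 0, 0]},
  {"jaw": 40, "xyz": [35, 101, -47], "rotation": [-48, 0, 0]},
  {"jaw": 40, "xyz": [55, 101, -47], "rotation": [-56, 0, 0]},
  {"jaw": 40, "xyz": [71, 101, -47], "rotation": [-61.2, 0, 0]},
  {"jaw": 40, "xyz": [71, 101, -47], "rotation": [-61.2, 0, 0]},
])

```text
t: 2.2
tool_pos: [609.0, -17.0, 127.3]
tool_rot: [2.842, 1.565, 2.758]
ft_force: [0.5, 1.1, -0.6]
opening: 0.468
```

```bash
python3 - <<'E'
from h import *
p,R,s=cur();print(s["t"],p,s["joints"],s["opening"])
for n,b,f in(("top",(190,100,320,220),4.5),("side",(170,160,330,290),4.5)):
    im=ctrl.read_camera(n)[:,:,::-1].copy();x0,y0,x1,y1=b
    cv2.imwrite(f"pics/k1_{n}.png",cv2.resize(im[y0:y1,x0:x1],None,fx=f,fy=f,interpolation=2))
    print(n,pr(n,[p]))
E
```

```text
2.2 [609.  -17.  127.3] [-0.2  0.4  0.   1.2  0.  -0.1] 0.4684942623245024
top [[258.7 186.3]]
side [[243.7 210.1]]
```

View pics/k1_side.png

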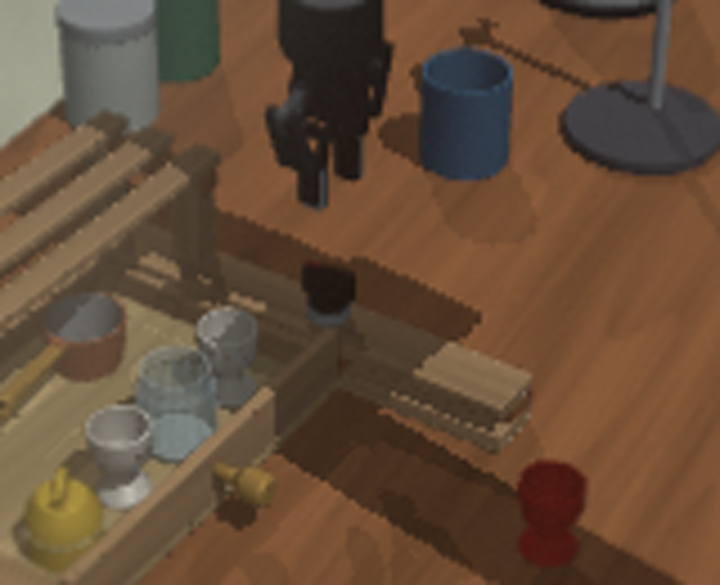

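View pics/k1_top.png

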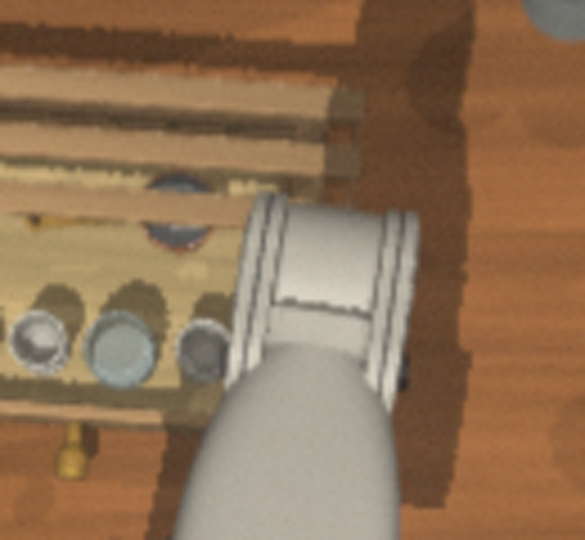

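```bash
python3 - <<'E'
from h import *
p,R,s=cur()
f=lambda q:(q-[170,160]+.5)*4.5-.5
for dx in(0,-10,-20,-30):
  for dy in (-20,-32,20,32):
    print(dx,dy,f(pr("side",[p+R@[dx,dy,0]])))
print(f(pr("side",[[611,-18,88],[611,-18,61]])))
im=ctrl.read_camera("side")[:,:,::-1]
cv2.imwrite("pics/f.png",cv2.resize(np.clip(im[170:250,215:275].astype(float)*2.2,0,255).astype(np.uint8),None,fx=7,fy=7,interpolation=0))
E
```

```text
0 -20 [[346.6 211.2]]
0 -32 [[355.1 203.9]]
0 20 [[317.5 236.3]]
0 32 [[308.6 244.1]]
-10 -20 [[346.6 200.4]]
-10 -32 [[355.2 193. ]]
-10 20 [[317.5 225.4]]
-10 32 [[308.5 233. ]]
-20 -20 [[346.7 189.4]]
-20 -32 [[355.2 182.1]]
-20 20 [[317.4 214.3]]
-20 32 [[308.4 221.9]]
-30 -20 [[346.7 178.4]]
-30 -32 [[355.3 171.1]]
-30 20 [[317.4 203.2]]
-30 32 [[308.3 210.8]]
[[331.9 267.9]
 [331.9 296.1]]
```

View pics/f.png

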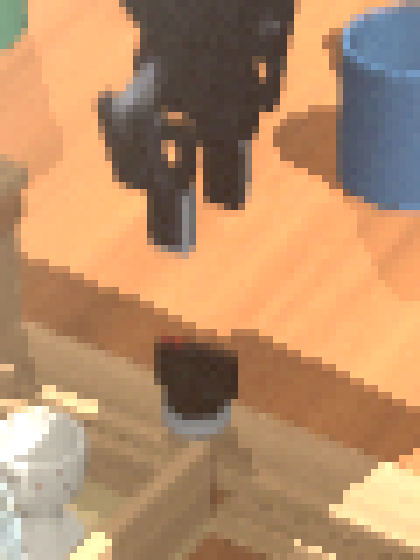

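Call:
step_arm([
  {"jaw": 40, "xyz": [15, 0, 0], "rotation": [0, 0, 0]},
  {"jaw": 40, "xyz": [30, 0, 0], "rotation": [0, 0, 0]},
  {"jaw": 40, "xyz": [42, 0, 0], "rotation": [0, 0, 0]},
  {"jaw": 40, "xyz": [52, 0, 0], "rotation": [0, 0, 0]},
  {"jaw": 40, "xyz": [60, 0, 0], "rotation": [0, 0, 0]},
  {"jaw": 40, "xyz": [62, 0, 0], "rotation": [0, 0, 0]},
])

```text
t: 2.95
tool_pos: [610.4, -17.2, 67.9]
tool_rot: [2.134, 1.569, 2.045]
ft_force: [0.2, 0.5, 0.6]
opening: 0.468
```

```bash
python3 - <<'E'
from h import *
p,R,s=cur();print(p)
im=ctrl.read_camera("side")[:,:,::-1]
cv2.imwrite("pics/f2.png",cv2.resize(np.clip(im[170:250,215:275].astype(float)*2.2,0,255).astype(np.uint8),None,fx=7,fy=7,interpolation=0))
E
```

```text
[610.4 -17.2  67.9]
```

View pics/f2.png

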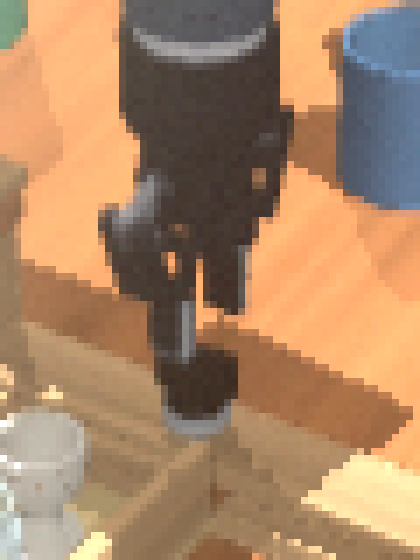

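Call:
step_arm([
  {"jaw": 40, "xyz": [4, 0, 0], "rotation": [0, 0, 0]},
  {"jaw": 25, "xyz": [4, 0, 0], "rotation": [0, 0, 0]},
  {"jaw": 5, "xyz": [4, 0, 0], "rotation": [0, 0, 0]},
  {"jaw": 5, "xyz": [4, 0, 0], "rotation": [0, 0, 0]},
  {"jaw": 5, "xyz": [4, 0, 0], "rotation": [0, 0, 0]},
  {"jaw": 5, "xyz": [4, 0, 0], "rotation": [0, 0, 0]},
], grip_force=40)

```text
t: 3.6
tool_pos: [610.6, -17.2, 64.2]
tool_rot: [1.925, 1.569, 1.836]
ft_force: [-0.3, 1.0, 0.6]
opening: 0.056
```

```bash
python3 - <<'E'
from h import *
p,R,s=cur();print(p,s["opening"],s["ft_force"],s["joints"])
im=ctrl.read_camera("side")[:,:,::-1]
cv2.imwrite("pics/f3.png",cv2.resize(np.clip(im[170:250,215:275].astype(float)*2.2,0,255).astype(np.uint8),None,fx=7,fy=7,interpolation=0))
E
```

```text
[610.6 -17.2  64.2] 0.05585302783604101 [-0.3  1.   0.6] [-0.2  0.4 -0.1  1.1  0.  -0.1]
```

View pics/f3.png

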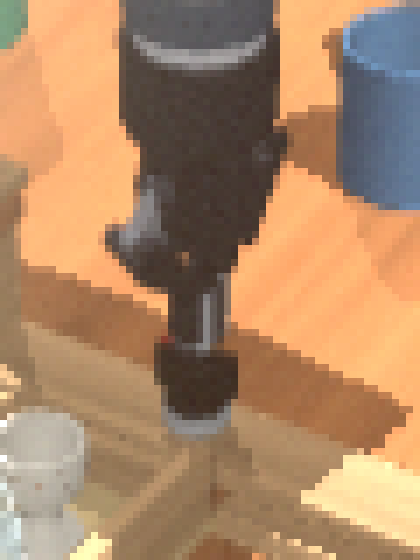

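```bash
python3 - <<'E'
from h import *
p,R,s=cur();b=pr("side",[p])
print(b,[(pr("side",[p+10*np.eye(3)[i]])-b) for i in range(3)])
print("campos",ray("side",(250,190))[0],ray("top",(250,190))[0])
print("tip pix",215+195/7,170+350/7)
im=ctrl.read_camera("top")[:,:,::-1]
cv2.imwrite("pics/tt.png",cv2.resize(im[90:290,180:340],None,fx=3,fy=3))
E
```

```text
[[243.4 224.8]] [array([[-2.5, -0.8]]), array([[-1.4,  1.5]]), array([[-0. , -2.3]])]
campos [  19.6 1081.1  993.3] [ 389.1   14.  1737.3]
tip pix 242.85714285714286 220.0
```

View pics/tt.png

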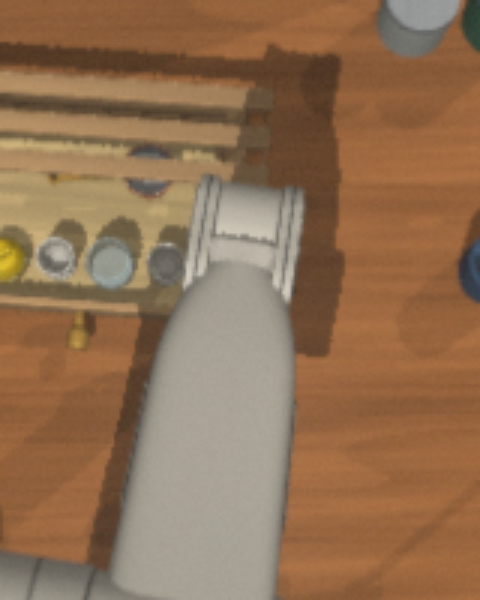

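Call:
step_arm([
  {"jaw": 40, "xyz": [0, 0, 0], "rotation": [0, 0, 0]},
  {"jaw": 40, "xyz": [0, 0, 0], "rotation": [0, 0, 0]},
  {"jaw": 40, "xyz": [0, 0, 0], "rotation": [0, 0, 0]},
  {"jaw": 40, "xyz": [4, 0, 0], "rotation": [0, 0, 0]},
  {"jaw": 40, "xyz": [8, 0, 0], "rotation": [0, 0, 0]},
  {"jaw": 40, "xyz": [12, 0, 0], "rotation": [0, 0, 0]},
])

```text
t: 4.3
tool_pos: [610.4, -17.2, 51.6]
tool_rot: [2.19, 1.569, 2.101]
ft_force: [0.0, 0.6, -0.4]
opening: 0.471
```

```bash
python3 - <<'E'
from h import *
p,R,s=cur();print(p,s["opening"],s["ft_force"],s["joints"])
im=ctrl.read_camera("side")[:,:,::-1]
cv2.imwrite("pics/f4.png",cv2.resize(np.clip(im[170:250,215:275].astype(float)*2.2,0,255).astype(np.uint8),None,fx=7,fy=7,interpolation=0))
E
```

```text
[610.4 -17.2  51.6] 0.4710255759804106 [ 0.   0.6 -0.4] [-0.2  0.4 -0.1  1.   0.  -0.1]
```

View pics/f4.png

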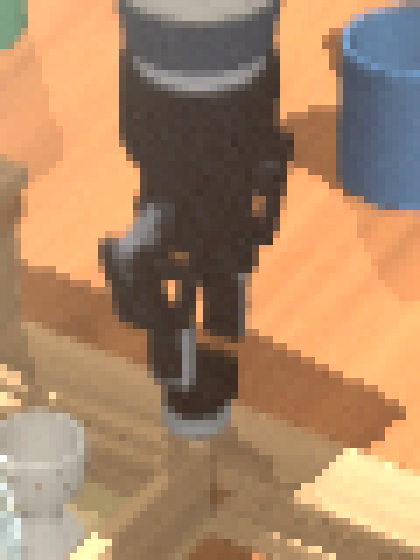

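Call:
step_arm([
  {"jaw": 40, "xyz": [4, 0, 0], "rotation": [0, 0, 0]},
  {"jaw": 40, "xyz": [6, 0, 0], "rotation": [0, 0, 0]},
  {"jaw": 20, "xyz": [6, 0, 0], "rotation": [0, 0, 0]},
  {"jaw": 5, "xyz": [6, 0, 0], "rotation": [0, 0, 0]},
  {"jaw": 5, "xyz": [6, 0, 0], "rotation": [0, 0, 0]},
  {"jaw": 5, "xyz": [6, 0, 0], "rotation": [0, 0, 0]},
], grip_force=40)

```text
t: 4.95
tool_pos: [610.0, -17.8, 45.0]
tool_rot: [3.036, 1.569, 2.947]
ft_force: [-1.6, -5.3, 0.0]
opening: 0.125
```

```bash
python3 - <<'E'
from h import *
p,R,s=cur();print(p,s["opening"],s["ft_force"],s["joints"])
im=ctrl.read_camera("side")[:,:,::-1]
cv2.imwrite("pics/f5.png",cv2.resize(np.clip(im[170:250,215:275].astype(float)*2.2,0,255).astype(np.uint8),None,fx=7,fy=7,interpolation=0))
E
```

```text
[610.  -17.8  45. ] 0.12503647417275168 [-1.6 -5.3  0. ] [-0.2  0.4 -0.1  1.   0.  -0.1]
```

View pics/f5.png

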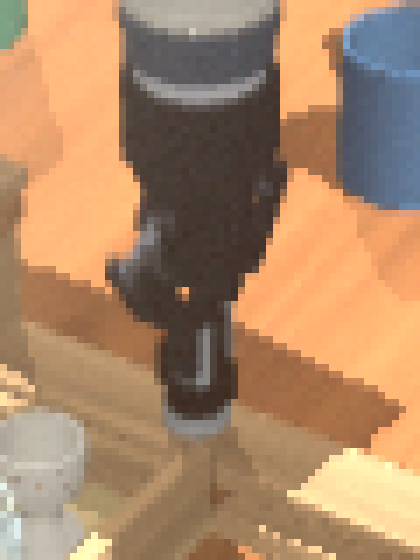

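Call:
step_arm([
  {"jaw": 5, "xyz": [0, 0, 0], "rotation": [-7, 0, 0]},
  {"jaw": 5, "xyz": [0, 0, 0], "rotation": [-14, 0, 0]},
  {"jaw": 5, "xyz": [0, 0, 0], "rotation": [-21, 0, 0]},
  {"jaw": 5, "xyz": [0, 0, 0], "rotation": [-28, 0, 0]},
  {"jaw": 5, "xyz": [0, 0, 0], "rotation": [-35, 0, 0]},
  {"jaw": 5, "xyz": [0, 0, 0], "rotation": [-42, 0, 0]},
  {"jaw": 5, "xyz": [0, 0, 0], "rotation": [-49, 0, 0]},
  {"jaw": 5, "xyz": [0, 0, 0], "rotation": [-56, 0, 0]},
  {"jaw": 5, "xyz": [0, 0, 0], "rotation": [-63, 0, 0]},
  {"jaw": 5, "xyz": [0, 0, 0], "rotation": [-70, 0, 0]},
  {"jaw": 5, "xyz": [0, 0, 0], "rotation": [-76, 0, 0]},
  {"jaw": 5, "xyz": [0, 0, 0], "rotation": [-80, 0, 0]},
])

```text
t: 6.2
tool_pos: [611.7, -20.3, 45.1]
tool_rot: [-2.631, 1.567, -1.322]
ft_force: [6.0, -12.6, -6.8]
opening: 0.124
```

```bash
python3 - <<'E'
from h import *
p,R,s=cur();print(p,s["opening"],s["ft_force"],s["wrist_torque"],s["joints"],np.degrees(np.arctan2(R[1,1],R[0,1])))
E
```

```text
[611.7 -20.3  45.1] 0.12378464308897573 [  6.  -12.6  -6.8] [-2.7 -1.3 -0.1] [-0.2  0.4 -0.1  1.  -0.  -1.5] 165.01881809188018
```

Call:
step_arm([
  {"jaw": 5, "xyz": [0, 0, 0], "rotation": [-3, 0, 0]},
  {"jaw": 5, "xyz": [0, 0, 0], "rotation": [-4, 0, 0]},
  {"jaw": 5, "xyz": [0, 0, 0], "rotation": [-4, 0, 0]},
])

```text
t: 6.5
tool_pos: [611.9, -20.6, 45.2]
tool_rot: [-2.624, 1.567, -1.246]
ft_force: [-0.2, -2.2, -0.6]
opening: 0.124
```

```bash
python3 - <<'E'
from h import *
p,R,s=cur();print(p,s["opening"],s["ft_force"],s["wrist_torque"],s["joints"],np.degrees(np.arctan2(R[1,1],R[0,1])))
im=ctrl.read_camera("side")[:,:,::-1]
cv2.imwrite("pics/f6.png",cv2.resize(np.clip(im[170:250,215:275].astype(float)*2.2,0,255).astype(np.uint8),None,fx=7,fy=7,interpolation=0))
E
```

```text
[611.9 -20.6  45.2] 0.12360470839894529 [-0.2 -2.2 -0.6] [-0.6 -0.1 -1.2] [-0.2  0.4 -0.1  1.  -0.  -1.5] 168.91560901389107
```

View pics/f6.png

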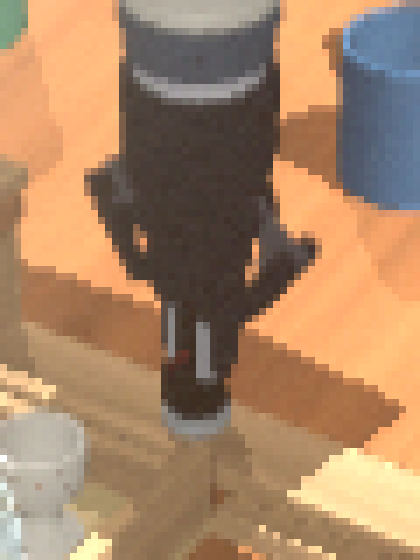

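Call:
step_arm([
  {"jaw": 30, "xyz": [0, 0, 0], "rotation": [0, 0, 0]},
  {"jaw": 40, "xyz": [0, 0, 0], "rotation": [0, 0, 0]},
  {"jaw": 40, "xyz": [-20, 0, 0], "rotation": [0, 0, 0]},
  {"jaw": 40, "xyz": [-60, 0, 0], "rotation": [0, 0, 0]},
  {"jaw": 50, "xyz": [-100, 0, 0], "rotation": [8, 0, 0]},
  {"jaw": 50, "xyz": [-105, 0, 0], "rotation": [16, 0, 0]},
  {"jaw": 50, "xyz": [-105, 0, 0], "rotation": [24, 0, 0]},
  {"jaw": 50, "xyz": [-105, 0, 0], "rotation": [32, 0, 0]},
  {"jaw": 50, "xyz": [-105, 0, 0], "rotation": [40, 0, 0]},
  {"jaw": 50, "xyz": [-105, 0, 0], "rotation": [48, 0, 0]},
  {"jaw": 50, "xyz": [-105, 0, 0], "rotation": [56, 0, 0]},
  {"jaw": 50, "xyz": [-105, 0, 0], "rotation": [64, 0, 0]},
])

```text
t: 7.75
tool_pos: [611.6, -19.7, 150.2]
tool_rot: [-1.473, 1.567, -1.218]
ft_force: [-0.8, 0.1, -1.3]
opening: 0.584
```

```bash
python3 - <<'E'
from h import *
p,R,s=cur();print(p,s["opening"])
print(rel([566,177,100],down(np.pi/2-.085)))
im=ctrl.read_camera("side")[:,:,::-1]
cv2.imwrite("pics/f7.png",cv2.resize(np.clip(im[160:290,160:300].astype(float)*2,0,255).astype(np.uint8),None,fx=4.5,fy=4.5,interpolation=0))
E
```

```text
[611.6 -19.7 150.2] 0.5841002535088212
(array([ 49.5, 202. ,   5.4]), array([19.5,  0.1,  0.2]))
```

View pics/f7.png

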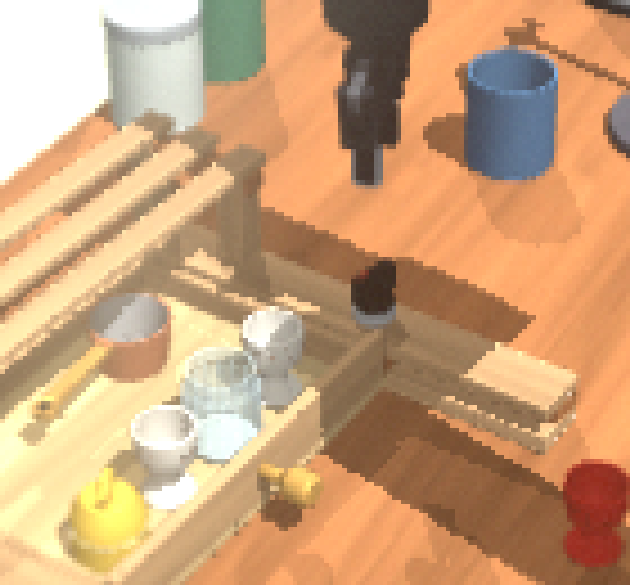

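Call:
step_arm([
  {"jaw": 50, "xyz": [0, 30, 1], "rotation": [5, 0, 0]},
  {"jaw": 50, "xyz": [0, 65, 2], "rotation": [10, 0, 0]},
  {"jaw": 50, "xyz": [0, 100, 3], "rotation": [15, 0, 0]},
  {"jaw": 50, "xyz": [0, 135, 4], "rotation": [19.5, 0, 0]},
  {"jaw": 50, "xyz": [0, 170, 5], "rotation": [19.5, 0, 0]},
  {"jaw": 50, "xyz": [0, 202, 5], "rotation": [19.5, 0, 0]},
  {"jaw": 50, "xyz": [30, 202, 5], "rotation": [19.5, 0, 0]},
  {"jaw": 50, "xyz": [60, 202, 5], "rotation": [19.5, 0, 0]},
  {"jaw": 50, "xyz": [80, 202, 5], "rotation": [19.5, 0, 0]},
  {"jaw": 50, "xyz": [80, 202, 5], "rotation": [19.5, 0, 0]},
])

```text
t: 8.8
tool_pos: [565.4, 177.3, 66.9]
tool_rot: [-2.162, 1.565, -2.253]
ft_force: [0.3, -0.4, -0.3]
opening: 0.586
```

```bash
cat > look.py <<'E'
from h import *
import sys
def look(tag,box,f,g=2,n="side",pts=()):
    p,R,s=cur();print(tag,s["t"],p,s["opening"],s["ft_force"])
    im=np.ascontiguousarray(ctrl.read_camera(n)[:,:,::-1]);x0,y0,x1,y1=box
    c=cv2.resize(np.clip(im[y0:y1,x0:x1].astype(float)*g,0,255).astype(np.uint8),None,fx=f,fy=f,interpolation=0)
    for q in pts:
        u=(pr(n,[q])[0]-[x0,y0]+.5)*f;cv2.drawMarker(c,tuple(int(v) for v in u),(255,0,255),0,12)
    cv2.imwrite(f"pics/{tag}.png",c);return im
E
python3 - <<'E'
from look import *
p,R,s=cur()
look("p1",(160,160,300,290),4.5,pts=[p,[566,177,40]])
print(rel([566,177,50],down(np.pi/2-.085)))
E
```

```text
p1 8.8 [565.4 177.3  66.9] 0.5860314367759272 [ 0.3 -0.4 -0.3]
(array([18.8, -0.3, -0.5]), array([-0.4, -0. ,  0.2]))
```

View pics/p1.png

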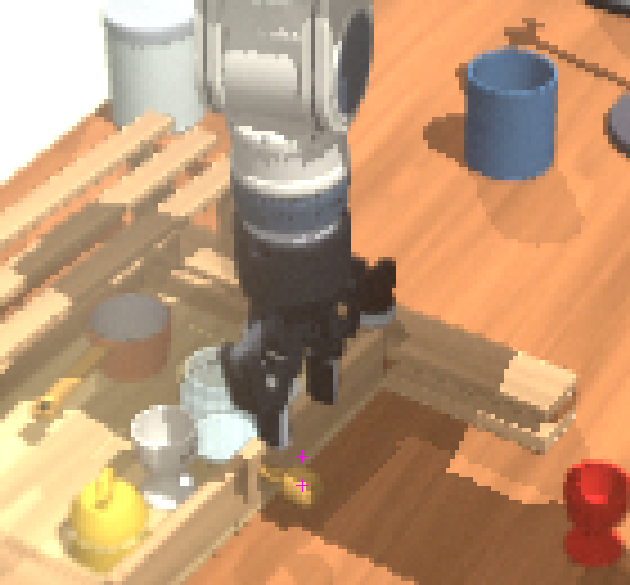

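Call:
step_arm([
  {"jaw": 50, "xyz": [15, 0, 0], "rotation": [0, 0, 0]},
  {"jaw": 50, "xyz": [30, 0, 0], "rotation": [0, 0, 0]},
  {"jaw": 50, "xyz": [42, 0, 0], "rotation": [0, 0, 0]},
  {"jaw": 50, "xyz": [52, 0, 0], "rotation": [0, 0, 0]},
  {"jaw": 50, "xyz": [60, 0, 0], "rotation": [0, 0, 0]},
])

```text
t: 9.35
tool_pos: [566.7, 177.1, 8.7]
tool_rot: [-1.58, 1.567, -1.671]
ft_force: [-0.3, -0.6, 0.2]
opening: 0.584
```

```bash
python3 - <<'E'
from look import *
look("p2",(160,160,300,290),4.5)
E
```

```text
p2 9.35 [566.7 177.1   8.7] 0.5843060534266993 [-0.3 -0.6  0.2]
```

View pics/p2.png

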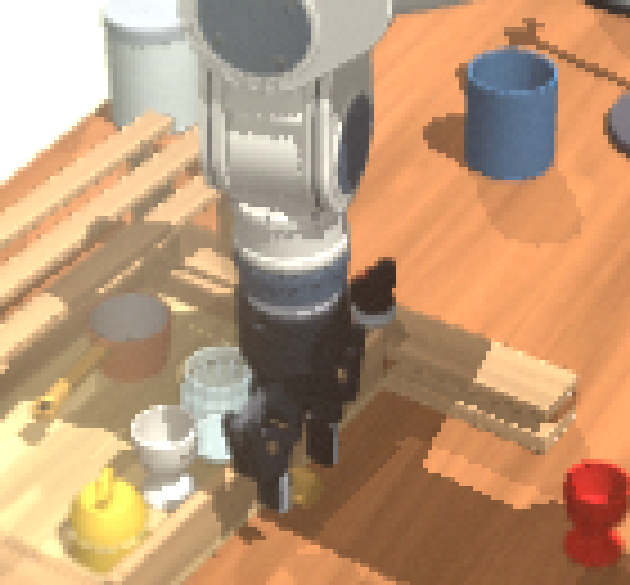

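Call:
step_arm([
  {"jaw": 50, "xyz": [4, 0, 0], "rotation": [0, 0, 0]},
  {"jaw": 50, "xyz": [7, 0, 0], "rotation": [0, 0, 0]},
  {"jaw": 35, "xyz": [7, 0, 0], "rotation": [0, 0, 0]},
  {"jaw": 15, "xyz": [7, 0, 0], "rotation": [0, 0, 0]},
  {"jaw": 15, "xyz": [7, 0, 0], "rotation": [0, 0, 0]},
  {"jaw": 15, "xyz": [7, 0, 0], "rotation": [0, 0, 0]},
], grip_force=50)

```text
t: 10.0
tool_pos: [566.1, 176.5, 0.9]
tool_rot: [-1.827, 1.566, -1.918]
ft_force: [-1.5, -3.9, 4.8]
opening: 0.279
```

```bash
python3 - <<'E'
from look import *
look("p3",(160,160,300,290),4.5)
E
```

```text
p3 10.0 [566.1 176.5   0.9] 0.27941120347778897 [-1.5 -3.9  4.8]
```

View pics/p3.png

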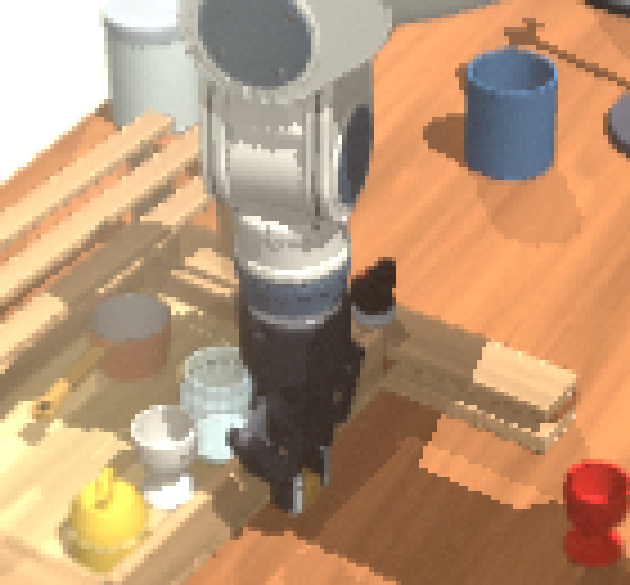

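Call:
step_arm([
  {"jaw": 15, "xyz": [0, 0, -2], "rotation": [0, 0, 0]},
  {"jaw": 15, "xyz": [0, 0, -5], "rotation": [0, 0, 0]},
  {"jaw": 15, "xyz": [0, 0, -9], "rotation": [0, 0, 0]},
  {"jaw": 15, "xyz": [0, 0, -14], "rotation": [0, 0, 0]},
  {"jaw": 15, "xyz": [0, 0, -20], "rotation": [0, 0, 0]},
  {"jaw": 15, "xyz": [0, 0, -26], "rotation": [0, 0, 0]},
  {"jaw": 15, "xyz": [0, 0, -33], "rotation": [0, 0, 0]},
  {"jaw": 15, "xyz": [0, 0, -40], "rotation": [0, 0, 0]},
  {"jaw": 15, "xyz": [0, 0, -47], "rotation": [0, 0, 0]},
  {"jaw": 15, "xyz": [0, 0, -53], "rotation": [0, 0, 0]},
  {"jaw": 15, "xyz": [0, 0, -58], "rotation": [0, 0, 0]},
  {"jaw": 15, "xyz": [0, 0, -62], "rotation": [0, 0, 0]},
])

```text
t: 11.25
tool_pos: [503.7, 182.1, 0.9]
tool_rot: [-1.859, 1.565, -1.95]
ft_force: [1.4, -5.6, -0.8]
opening: 0.277
```

```bash
python3 - <<'E'
from look import *
look("p4",(150,160,320,300),4.2)
E
```

```text
p4 11.25 [503.7 182.1   0.9] 0.2769345830957957 [ 1.4 -5.6 -0.8]
```

View pics/p4.png

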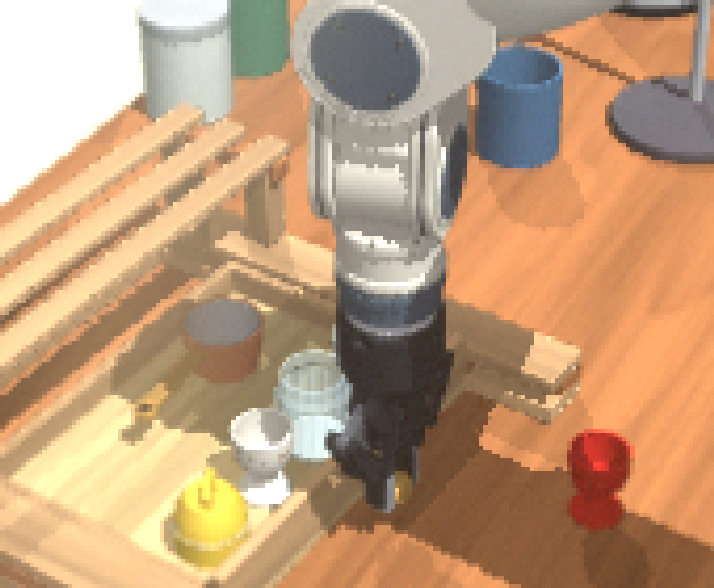

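Call:
step_arm([
  {"jaw": 15, "xyz": [0, 0, -3], "rotation": [0, 0, 0]},
  {"jaw": 15, "xyz": [0, 0, -7], "rotation": [0, 0, 0]},
  {"jaw": 15, "xyz": [0, 0, -12], "rotation": [0, 0, 0]},
  {"jaw": 15, "xyz": [0, 0, -19], "rotation": [0, 0, 0]},
  {"jaw": 15, "xyz": [0, 0, -26], "rotation": [0, 0, 0]},
  {"jaw": 15, "xyz": [0, 0, -34], "rotation": [0, 0, 0]},
  {"jaw": 15, "xyz": [0, 0, -42], "rotation": [0, 0, 0]},
  {"jaw": 15, "xyz": [0, 0, -50], "rotation": [0, 0, 0]},
  {"jaw": 15, "xyz": [0, 0, -57], "rotation": [0, 0, 0]},
  {"jaw": 15, "xyz": [0, 0, -63], "rotation": [0, 0, 0]},
  {"jaw": 15, "xyz": [0, 0, -68], "rotation": [0, 0, 0]},
  {"jaw": 15, "xyz": [0, 0, -71], "rotation": [0, 0, 0]},
])

```text
t: 12.5
tool_pos: [431.5, 188.5, 0.9]
tool_rot: [-2.027, 1.565, -2.118]
ft_force: [6.5, -6.6, -4.5]
opening: 0.275
```

Call:
step_arm([
  {"jaw": 15, "xyz": [0, 0, -1.5], "rotation": [0, 0, 0]},
  {"jaw": 15, "xyz": [0, 0, -3], "rotation": [0, 0, 0]},
  {"jaw": 15, "xyz": [0, 0, -3], "rotation": [0, 0, 0]},
])

```text
t: 12.8
tool_pos: [431.7, 188.5, 1.0]
tool_rot: [-1.135, 1.564, -1.227]
ft_force: [15.1, -6.2, -15.1]
opening: 0.276
```

Call:
step_arm([
  {"jaw": 35, "xyz": [0, 0, 3], "rotation": [0, 0, 0]},
  {"jaw": 50, "xyz": [0, 0, 3], "rotation": [0, 0, 0]},
  {"jaw": 50, "xyz": [0, 0, 3], "rotation": [0, 0, 0]},
  {"jaw": 50, "xyz": [-10, 0, 3], "rotation": [0, 0, 0]},
  {"jaw": 50, "xyz": [-40, 0, 3], "rotation": [0, 0, 0]},
  {"jaw": 50, "xyz": [-80, 0, 3], "rotation": [0, 0, 0]},
  {"jaw": 50, "xyz": [-125, -20, 3], "rotation": [0, 0, 0]},
  {"jaw": 50, "xyz": [-170, -60, -10], "rotation": [0, 0, 0]},
  {"jaw": 50, "xyz": [-210, -110, -30], "rotation": [0, 0, 0]},
  {"jaw": 50, "xyz": [-240, -160, -50], "rotation": [0, 0, 0]},
  {"jaw": 50, "xyz": [-250, -210, -50], "rotation": [0, 0, 0]},
  {"jaw": 50, "xyz": [-250, -250, -50], "rotation": [0, 0, 0]},
])

```text
t: 14.0
tool_pos: [361.6, -29.1, 250.2]
tool_rot: [-0.759, 1.562, -0.849]
ft_force: [2.0, 0.3, -0.2]
opening: 0.583
```

```bash
python3 - <<'E'
from look import *
a=look("c_side",(130,160,300,300),4.4);b=look("c_top",(130,90,300,230),4.4,1.3,"top")
cv2.imwrite("pics/side1.png",a);cv2.imwrite("pics/top1.png",b)
E
```

```text
c_side 14.0 [361.6 -29.1 250.2] 0.5830175138794258 [ 2.   0.3 -0.2]
c_top 14.05 [361.4 -36.1 250.7] 0.5819215670898313 [ 1.8 -0.8  1.7]
```

View pics/c_side.png

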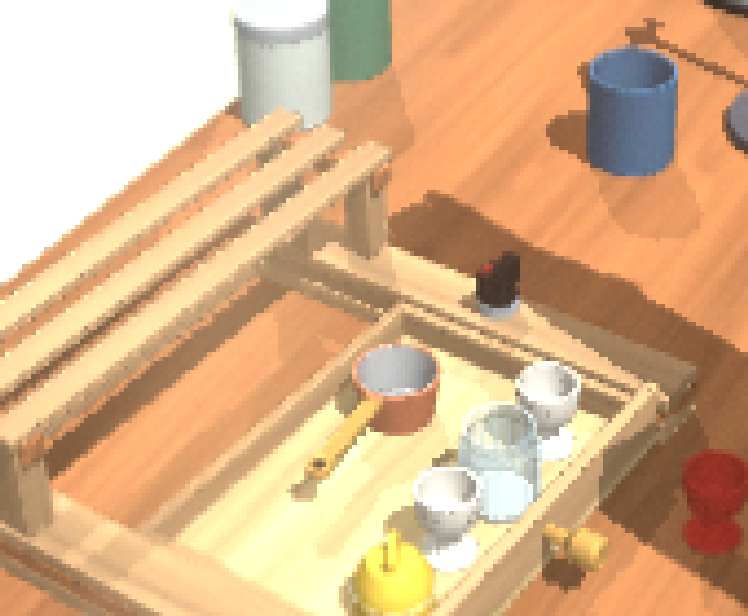

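View pics/c_top.png

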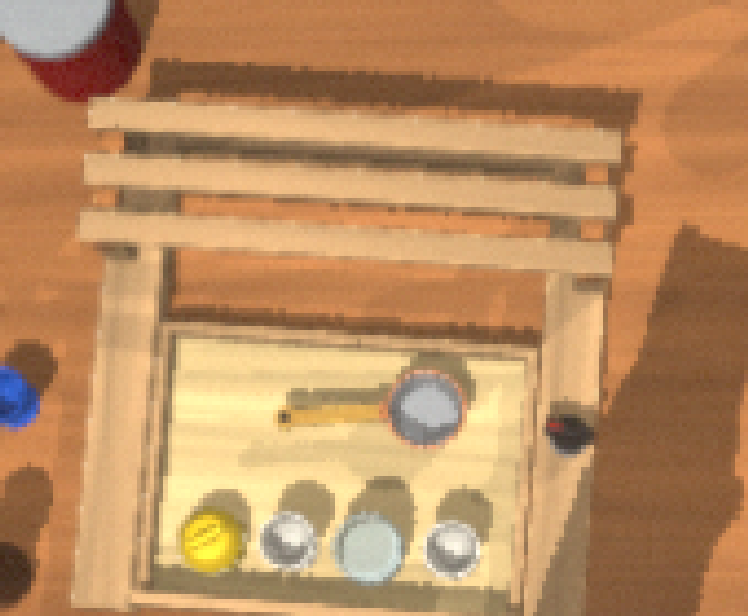

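```bash
python3 - <<'E'
from h import *
T=lambda x,y:(130+x/4.4-.5,90+y/4.4-.5)
S=lambda x,y:(130+x/4.4-.5,160+y/4.4-.5)
c=pl("top",T(426,408),56);h=pl("top",T(277,418),54)
print(c,h,pl("side",S(398,373),56),pl("side",S(312,472),54))
print(two(S(398,373),T(426,408)),two(S(315,470),T(280,418)))
d=(h-c)[:2];print("hand heading deg",np.degrees(np.arctan2(d[1],d[0])),np.linalg.norm(d))
u=d/np.linalg.norm(d);print("grip",c[:2]+78*u)
# lens geometry
T2=lambda x,y:(320+(x+.5)/6-.5,150+(y+.5)/6-.5)
S2=lambda x,y:(250+(x+.5)/4.6-.5,85+(y+.5)/4.6-.5)
E
```

```text
[635.8  99.   56. ] [629.9 222.6  54. ] [633.2 104.8  56. ] [631.5 226.8  54. ]
(array([636.6,  99.3,  50.8]), np.float64(0.020162665723261457)) (array([631.4, 221. ,  51.1]), np.float64(2.4740656551853037))
hand heading deg 92.73164784130748 123.6887387466035
grip [632.1 176.9]
```

```bash
python3 - <<'E'
import cv2,numpy as np
t=cv2.imread("pics/top0.png");s=cv2.imread("pics/side0.png")
a=cv2.resize(t[190:222,365:435],None,fx=11,fy=11,interpolation=0)
b=cv2.resize(s[88:128,295:340],None,fx=11,fy=11,interpolation=0)
cv2.imwrite("pics/lt.png",a);cv2.imwrite("pics/ls.png",np.clip(b*1.3,0,255))
E
```

```text
[ WARN:0@0.043] global loadsave.cpp:1063 imwrite_ Unsupported depth image for selected encoder is fallbacked to CV_8U.
```

View pics/lt.png

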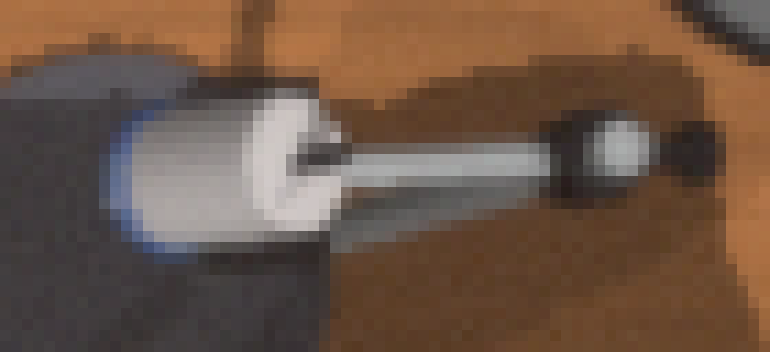

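View pics/ls.png

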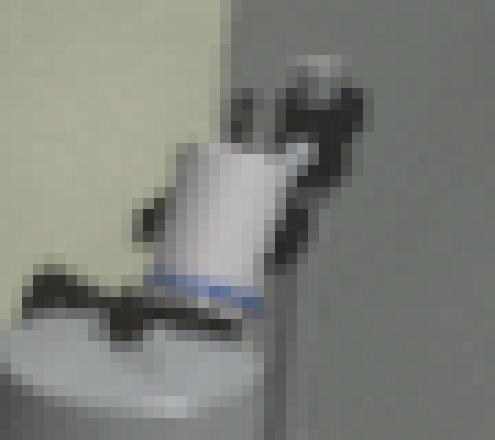

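```bash
python3 - <<'E'
from h import *
T=lambda x,y:(365+x/11-.5,190+y/11-.5);S=lambda x,y:(295+x/11-.5,88+y/11-.5)
f=two(S(205,292),T(157,180));b=two(S(232,150),T(294,161));print(f,b)
d=f[0]-b[0];print(np.linalg.norm(d),np.degrees(np.arctan2(d[1],d[0])),np.degrees(np.arcsin(-d[2]/np.linalg.norm(d))))
pt=two(S(322,65),T(622,145));print("post",pt)
print("base",pl("top",(320+334.5/6-.5,150+387.5/6-.5),14))
v=f[0]-pt[0];print("heading post-lens",np.degrees(np.arctan2(v[1],v[0])))
E
```

```text
(array([ 511.3, -368.5,  369.1]), np.float64(0.31592329149431264)) (array([ 513.2, -393.9,  410. ]), np.float64(2.420163830098795))
48.10718834960516 94.3297906544124 58.10942312000949
post (array([ 514.6, -483.8,  411. ]), np.float64(0.3306539429143508))
base [ 512.6 -452.8   14. ]
heading post-lens 91.63439667523747
```

```bash
cat >> h.py <<'E'
def Rg(hd,phi):
    u=np.array([np.cos(hd),np.sin(hd),0]);tx=-np.sin(phi)*u-np.cos(phi)*np.array([0,0,1.]);ty=np.array([np.sin(hd),-np.cos(hd),0])
    return np.c_[tx,ty,np.cross(tx,ty)]
G=np.array([632,177,51.5])
E
python3 - <<'E'
from h import *
p,R,s=cur();print(p,s["joints"])
Rt=Rg(np.radians(92.7),np.radians(33));tx=Rt[:,0]
print(Rt)
for back in (100,):
    P=G+(41-back)*tx;print(P,rel(P,Rt))
P=np.array([520,100,250.]);print(rel(P,down(np.radians(2.7))))
E
```

```text
[362.  -33.2 249.6] [-0.3 -0.1 -0.2  1.4 -0.  -0.2]
[[ 0.   1.   0. ]
 [-0.5  0.  -0.8]
 [-0.8  0.   0.5]]
[630.5 209.1 101. ] (array([148.1, 269. , 242.1]), array([ 79.1, -26.6, -23.3]))
(array([ -0.6, 148.3, 143.9]), array([81.6,  0.6,  0.1]))
```

Call:
step_arm([
  {"jaw": 45, "xyz": [0, 15, 15], "rotation": [8, 0, 0]},
  {"jaw": 45, "xyz": [0, 30, 30], "rotation": [16, 0, 0]},
  {"jaw": 45, "xyz": [0, 45, 45], "rotation": [24, 0, 0]},
  {"jaw": 45, "xyz": [0, 60, 60], "rotation": [32, 0, 0]},
  {"jaw": 45, "xyz": [0, 75, 75], "rotation": [40, 0, 0]},
  {"jaw": 45, "xyz": [0, 90, 90], "rotation": [48, 0, 0]},
  {"jaw": 45, "xyz": [0, 105, 105], "rotation": [56, 0, 0]},
  {"jaw": 45, "xyz": [0, 120, 120], "rotation": [64, 0, 0]},
  {"jaw": 45, "xyz": [0, 135, 135], "rotation": [72, 0, 0]},
  {"jaw": 45, "xyz": [0, 148, 144], "rotation": [79, 0, 0]},
  {"jaw": 45, "xyz": [0, 148, 144], "rotation": [81.6, 0, 0]},
  {"jaw": 45, "xyz": [0, 148, 144], "rotation": [81.6, 0, 0]},
])

```text
t: 15.3
tool_pos: [519.6, 100.8, 249.6]
tool_rot: [0.493, 1.562, -1.03]
ft_force: [-0.4, -1.1, 0.3]
opening: 0.529
```

```bash
python3 - <<'E'
from h import *
p,R,s=cur();print(p,s["joints"])
Rt=Rg(np.radians(92.7),np.radians(33));tx=Rt[:,0]
P=G+(41-100)*tx;print(P,rel(P,Rt))
E
```

```text
[519.6 100.8 249.6] [ 0.   0.2  0.1  1.4 -0.   1.6]
[630.5 209.1 101. ] (array([ 148.2,  115.2, -104.1]), array([ -0. , -32.5,  -0.2]))
```

Call:
step_arm([
  {"jaw": 45, "xyz": [0, 20, -20], "rotation": [0, -7, 0]},
  {"jaw": 45, "xyz": [0, 45, -45], "rotation": [0, -14, 0]},
  {"jaw": 45, "xyz": [10, 70, -70], "rotation": [0, -21, 0]},
  {"jaw": 45, "xyz": [40, 95, -95], "rotation": [0, -28, 0]},
  {"jaw": 45, "xyz": [75, 115, -104], "rotation": [0, -32.5, 0]},
  {"jaw": 45, "xyz": [100, 115, -104], "rotation": [0, -32.5, 0]},
  {"jaw": 45, "xyz": [120, 115, -104], "rotation": [0, -32.5, 0]},
  {"jaw": 45, "xyz": [120, 115, -104], "rotation": [0, -32.5, 0]},
])

```text
t: 16.1
tool_pos: [628.6, 209.3, 126.1]
tool_rot: [-0.004, 0.994, -1.524]
ft_force: [0.2, -0.5, 1.2]
opening: 0.531
```

```bash
python3 - <<'E'
from look import *
p,R,s=cur();print(s["joints"],R[:,0])
q=p-22*R[:,0];q2=p+[0,0,22]
look("g1",(130,140,300,280),4.4,pts=[p,q,q2,G])
look("g1t",(130,90,300,230),4.4,1.3,"top",pts=[p,q,q2,G])
Rt=Rg(np.radians(92.7),np.radians(33));print(rel(G+41*Rt[:,0],Rt))
E
```

```text
[ 0.4  0.7  0.4  1.5 -0.5  2. ] [ 0.  -0.5 -0.8]
g1 16.1 [628.6 209.3 126.1] 0.531470548297197 [ 0.2 -0.5  1.2]
g1t 16.15 [629.3 209.2 128.6] 0.5248997520145764 [0.1 0.6 0.5]
(array([124.6,   0. , -15.7]), array([-0.1, -0. , -0.2]))
```

View pics/g1.png

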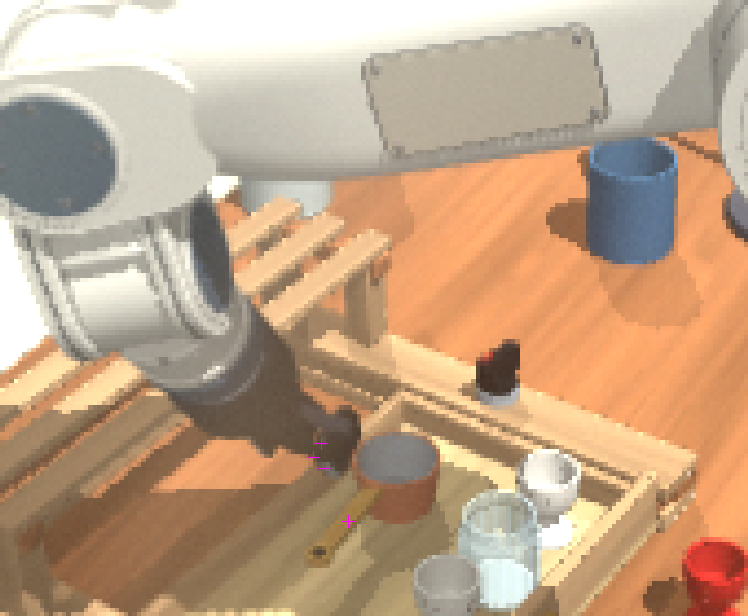

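View pics/g1t.png

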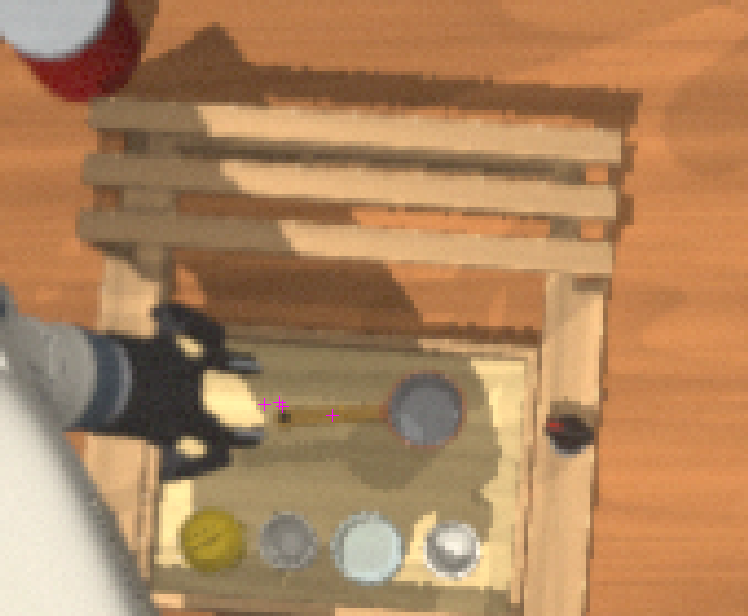

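Call:
step_arm([
  {"jaw": 45, "xyz": [10, -3, -8], "rotation": [0, 0, 0]},
  {"jaw": 45, "xyz": [30, -3, -16], "rotation": [0, 0, 0]},
  {"jaw": 45, "xyz": [50, -3, -16], "rotation": [0, 0, 0]},
  {"jaw": 45, "xyz": [68, -3, -16], "rotation": [0, 0, 0]},
  {"jaw": 45, "xyz": [82, -3, -16], "rotation": [0, 0, 0]},
  {"jaw": 45, "xyz": [90, -3, -16], "rotation": [0, 0, 0]},
  {"jaw": 45, "xyz": [90, -3, -16], "rotation": [0, 0, 0]},
])

```text
t: 16.9
tool_pos: [628.7, 173.0, 46.1]
tool_rot: [0.007, 0.996, -1.517]
ft_force: [-0.3, -0.3, -0.9]
opening: 0.53
```

```bash
python3 - <<'E'
from look import *
p,R,s=cur()
g=p-41*R[:,0]
look("g2",(130,160,300,300),4.4,pts=[g,G])
look("g2t",(130,90,300,230),4.4,1.5,"top",pts=[g,G])
Rt=Rg(np.radians(92.7),np.radians(33));print(rel(G+41*Rt[:,0],Rt))
E
```

```text
g2 16.9 [628.7 173.   46.1] 0.5299190456468983 [-0.3 -0.3 -0.9]
g2t 16.95 [629.  173.4  46.7] 0.5280587391920041 [-1.1 -0.   0.5]
(array([35.5,  2.7, -0.1]), array([-0.1, -0.1, -0.3]))
```

View pics/g2.png

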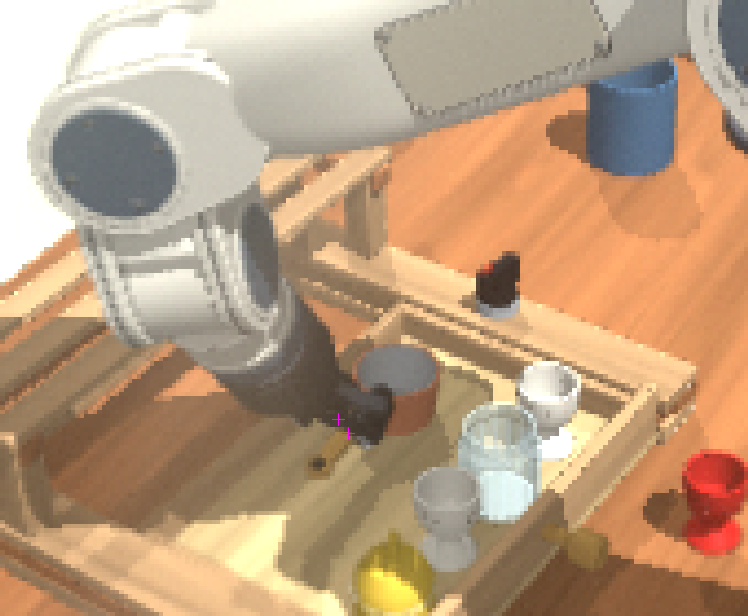

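View pics/g2t.png

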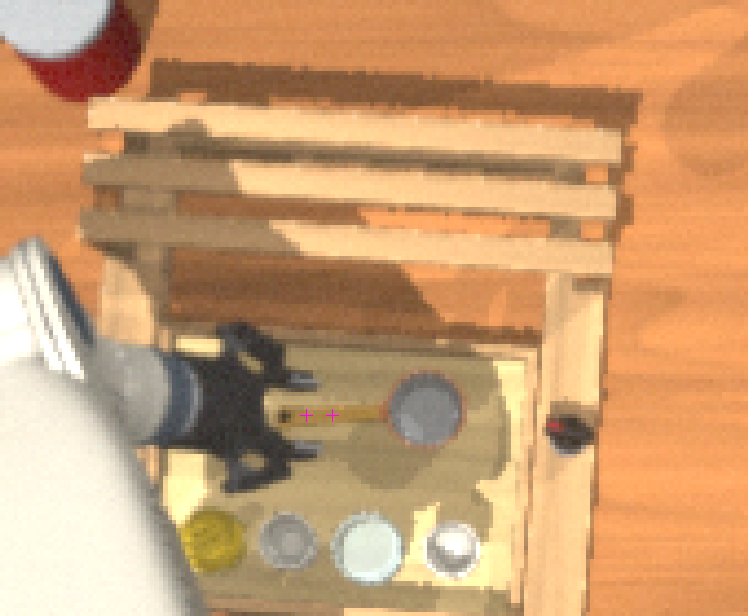

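Call:
step_arm([
  {"jaw": 45, "xyz": [10, 0, 0], "rotation": [0, 0, 0]},
  {"jaw": 45, "xyz": [20, 0, 0], "rotation": [0, 0, 0]},
  {"jaw": 45, "xyz": [28, 0, 0], "rotation": [0, 0, 0]},
  {"jaw": 45, "xyz": [34, 0, 0], "rotation": [0, 0, 0]},
  {"jaw": 45, "xyz": [35, 0, 0], "rotation": [0, 0, 0]},
])

```text
t: 17.5
tool_pos: [629.9, 154.1, 16.6]
tool_rot: [0.007, 0.996, -1.517]
ft_force: [-0.3, -0.7, 0.0]
opening: 0.53
```

```bash
python3 - <<'E'
from look import *
p,R,s=cur()
look("g3",(130,160,300,300),4.4,pts=[G])
look("g3t",(130,90,300,230),4.4,1.5,"top",pts=[G])
E
```

```text
g3 17.5 [629.9 154.1  16.6] 0.5297431750074842 [-0.3 -0.7  0. ]
g3t 17.55 [630.1 154.3  17. ] 0.5298390117978192 [-0.  -0.3 -0.3]
```

View pics/g3.png

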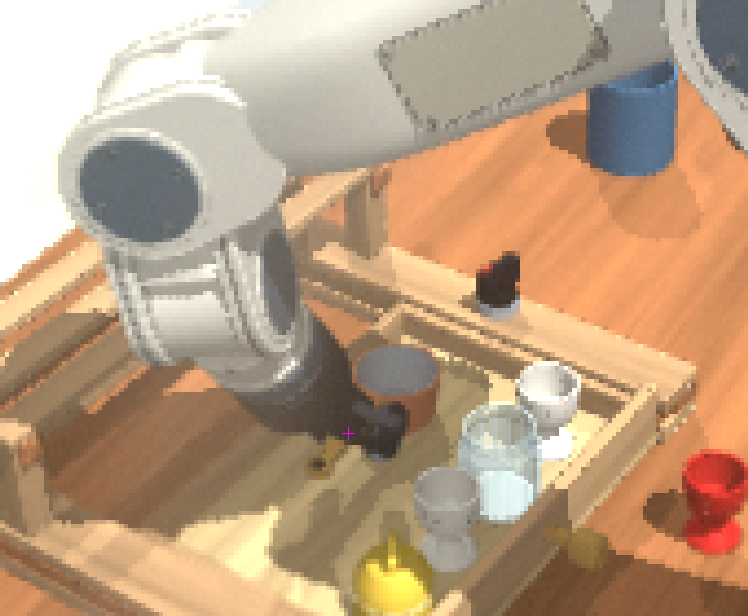

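View pics/g3t.png

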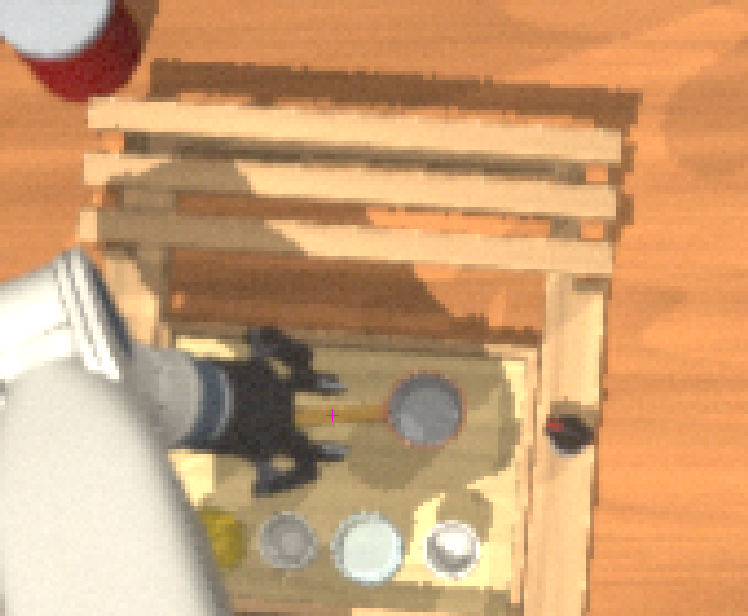

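Call:
step_arm([
  {"jaw": 30, "xyz": [0, 0, 0], "rotation": [0, 0, 0]},
  {"jaw": 15, "xyz": [0, 0, 0], "rotation": [0, 0, 0]},
  {"jaw": 5, "xyz": [0, 0, 0], "rotation": [0, 0, 0]},
  {"jaw": 5, "xyz": [0, 0, 0], "rotation": [0, 0, 0]},
  {"jaw": 5, "xyz": [0, 0, 0], "rotation": [0, 0, 0]},
  {"jaw": 5, "xyz": [0, 0, 0], "rotation": [0, 0, 0]},
], grip_force=70)

```text
t: 18.2
tool_pos: [630.3, 154.8, 17.6]
tool_rot: [0.01, 0.996, -1.514]
ft_force: [-0.7, 2.3, 2.3]
opening: 0.143
```

```bash
python3 - <<'E'
from look import *
look("g4",(130,160,300,300),4.4,pts=[G])
look("g4t",(130,90,300,230),4.4,1.5,"top",pts=[G])
E
```

```text
g4 18.2 [630.3 154.8  17.6] 0.14278965679821526 [-0.7  2.3  2.3]
g4t 18.25 [630.3 154.8  17.6] 0.14083274139042512 [-1.1  1.9  2.4]
```

View pics/g4t.png

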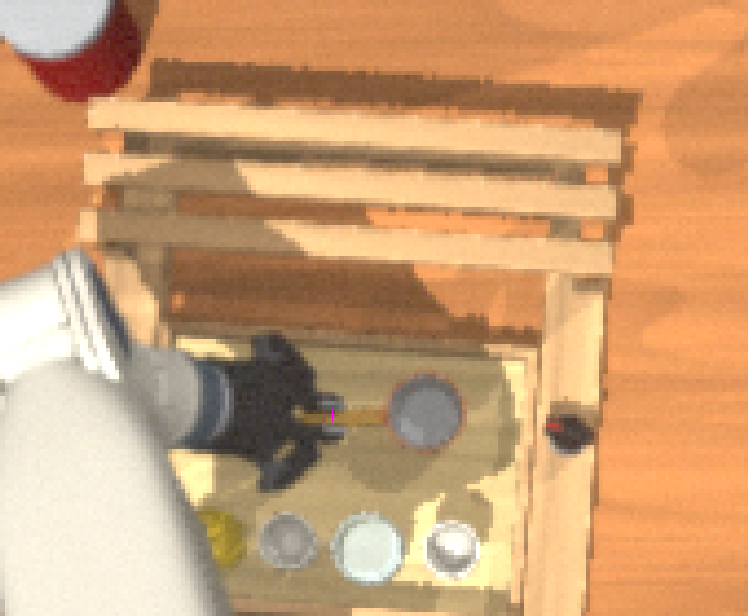

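Call:
step_arm([
  {"jaw": 5, "xyz": [-4, 0, 3], "rotation": [0, 0, 0]},
  {"jaw": 5, "xyz": [-12, 0, 8], "rotation": [0, 0, 0]},
  {"jaw": 5, "xyz": [-25, 0, 16], "rotation": [0, 0, 0]},
  {"jaw": 5, "xyz": [-42, 0, 27], "rotation": [0, 0, 0]},
  {"jaw": 5, "xyz": [-60, 0, 39], "rotation": [0, 0, 0]},
  {"jaw": 5, "xyz": [-78, 0, 51], "rotation": [0, 0, 0]},
  {"jaw": 5, "xyz": [-96, 0, 62], "rotation": [0, 0, 0]},
  {"jaw": 5, "xyz": [-112, 0, 73], "rotation": [0, 0, 0]},
  {"jaw": 5, "xyz": [-125, 0, 81], "rotation": [0, 0, 0]},
  {"jaw": 5, "xyz": [-134, 0, 87], "rotation": [0, 0, 0]},
  {"jaw": 5, "xyz": [-134, 0, 87], "rotation": [0, 0, 0]},
  {"jaw": 5, "xyz": [-134, 0, 87], "rotation": [0, 0, 0]},
])

```text
t: 19.5
tool_pos: [629.4, 154.5, 177.0]
tool_rot: [0.009, 0.996, -1.515]
ft_force: [-0.6, -0.6, -2.3]
opening: 0.14
```

```bash
python3 - <<'E'
from look import *
look("l1",(130,120,300,260),4.4)
look("l1t",(130,90,300,230),4.4,1.5,"top")
E
```

```text
l1 19.5 [629.4 154.5 177. ] 0.13951365721267026 [-0.6 -0.6 -2.3]
l1t 19.55 [629.3 154.4 176.5] 0.14113600013569358 [-0.1 -0.5 -1. ]
```

View pics/l1.png

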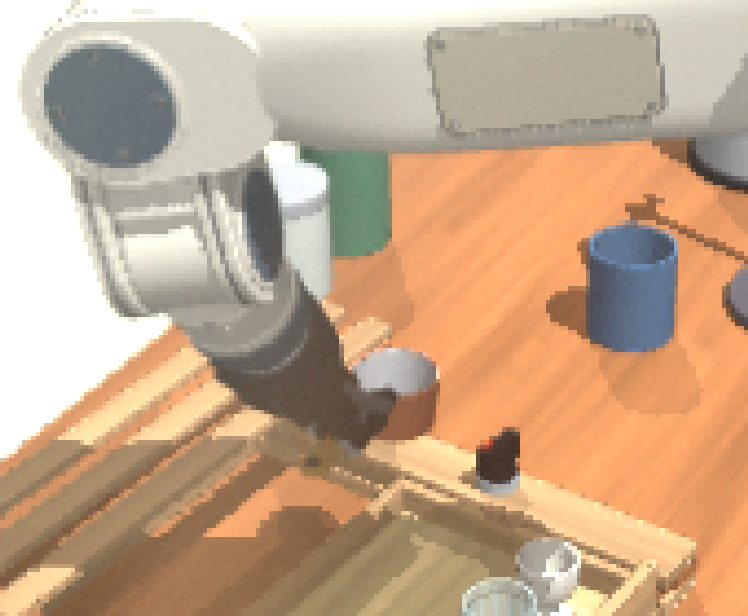

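View pics/l1t.png

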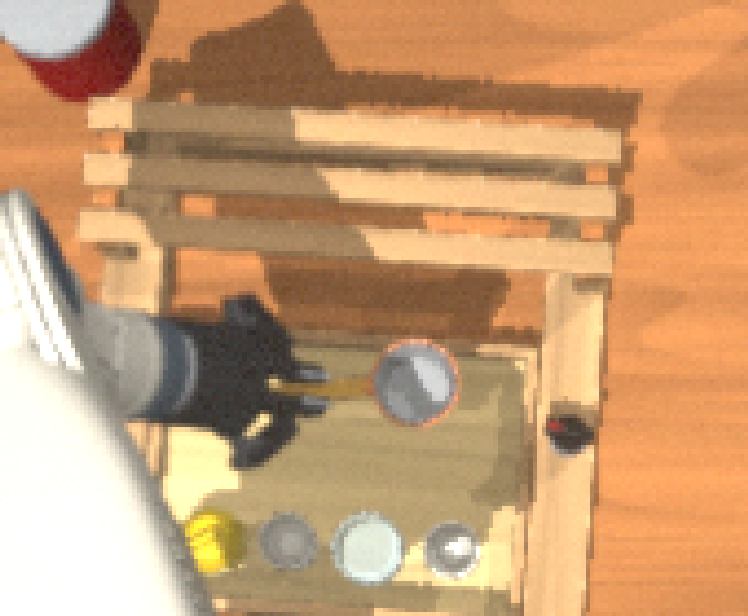

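```bash
python3 - <<'E'
from h import *
T=lambda x,y:(130+x/4.4-.5,90+y/4.4-.5)
S=lambda x,y:(130+x/4.4-.5,120+y/4.4-.5)
p,R,s=cur()
mo,e=two(S(397,380),T(416,381));print("rim",mo,e)
# expected from grasp
pg=np.array([630.3,154.8,17.6]);mg=np.array([635.8,99,56.])
Rgr=Rn.from_euler("xyz",[0.01,.996,-1.514]).as_matrix()
mt=Rgr.T@(mg-pg);print("mouth in tool",mt,"pred now",p+R@mt)
hd=np.radians(92.7)
Cg=np.c_[[np.cos(hd),np.sin(hd),0],[-np.sin(hd),np.cos(hd),0],[0,0,1.]]
Ct=Rgr.T@Cg
hl=np.radians(92);pt=np.radians(57)
d=np.array([np.cos(pt)*np.cos(hl),np.cos(pt)*np.sin(hl),-np.sin(pt)])
L=np.array([510.5,-365,360]);M=L+200*d;print("M",M)
Z=-d;X=np.array([np.cos(hl),np.sin(hl),0]);X-=X@Z*Z;X/=np.linalg.norm(X)
Cf=np.c_[X,np.cross(Z,X),Z];Rf=Cf@Ct.T
P=M-Rf@mt;print(P,Rf[:,0],rel(P,Rf))
np.savez("final.npz",P=P,Rf=Rf,mt=mt,Ct=Ct)
E
```

```text
rim [633.7  98.4 206.2] 1.7671458031749114
mouth in tool [-1.8  3.  67.9] pred now [634.8  98.6 214.8]
M [ 506.7 -256.1  192.3]
[ 501.5 -188.4  190.6] [ 0.  0. -1.] (array([ 170.5, -144.1,  290.2]), array([ 0.9, 33. , -0.2]))
```

Call:
step_arm([
  {"jaw": 5, "xyz": [3, -3, 6], "rotation": [0, 0.7, 0]},
  {"jaw": 5, "xyz": [10, -9, 17], "rotation": [0, 2, 0]},
  {"jaw": 5, "xyz": [20, -17, 35], "rotation": [0, 4, 0]},
  {"jaw": 5, "xyz": [32, -27, 55], "rotation": [0, 6.3, 0]},
  {"jaw": 5, "xyz": [46, -39, 78], "rotation": [0, 9, 0]},
  {"jaw": 5, "xyz": [60, -50, 102], "rotation": [0, 11.6, 0]},
  {"jaw": 5, "xyz": [73, -62, 125], "rotation": [0, 14.2, 0]},
  {"jaw": 5, "xyz": [87, -73, 148], "rotation": [0, 16.8, 0]},
  {"jaw": 5, "xyz": [101, -85, 171], "rotation": [0, 19.5, 0]},
  {"jaw": 5, "xyz": [113, -95, 192], "rotation": [0, 21.8, 0]},
  {"jaw": 5, "xyz": [121, -102, 206], "rotation": [0, 23.4, 0]},
  {"jaw": 5, "xyz": [128, -108, 218], "rotation": [0, 24.8, 0]},
])

```text
t: 20.8
tool_pos: [532.3, -104.6, 187.0]
tool_rot: [0.027, 1.43, -1.497]
ft_force: [-0.0, 0.0, -0.9]
opening: 0.144
```

```bash
python3 - <<'E'
from look import *
f=np.load("final.npz")
p,R,s=cur();print(s["joints"],rel(f["P"],f["Rf"]),p+R@f["mt"])
look("m1",(190,60,390,230),3.8,1.5,pts=[p+R@f["mt"],[506.7,-256.1,192.3]])
look("m1t",(220,110,420,270),3.8,1.5,"top",pts=[p+R@f["mt"],[506.7,-256.1,192.3]])
E
```

```text
[-0.3  0.2 -0.1  1.2 -0.1  1.3] (array([  7.9, -34.7,  82. ]), array([0.8, 8.1, 0. ])) [ 538.4 -171.3  198.3]
m1 20.8 [ 532.3 -104.6  187. ] 0.1444044120881737 [-0.   0.  -0.9]
m1t 20.85 [ 532.  -106.3  187.1] 0.14051817308167672 [ 0.2 -1.7 -0.8]
```

View pics/m1.png

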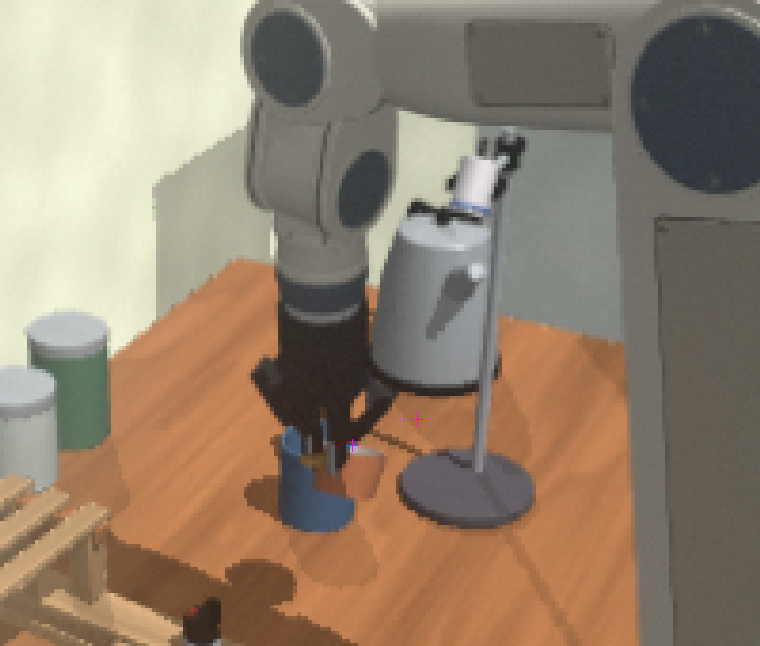

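View pics/m1t.png

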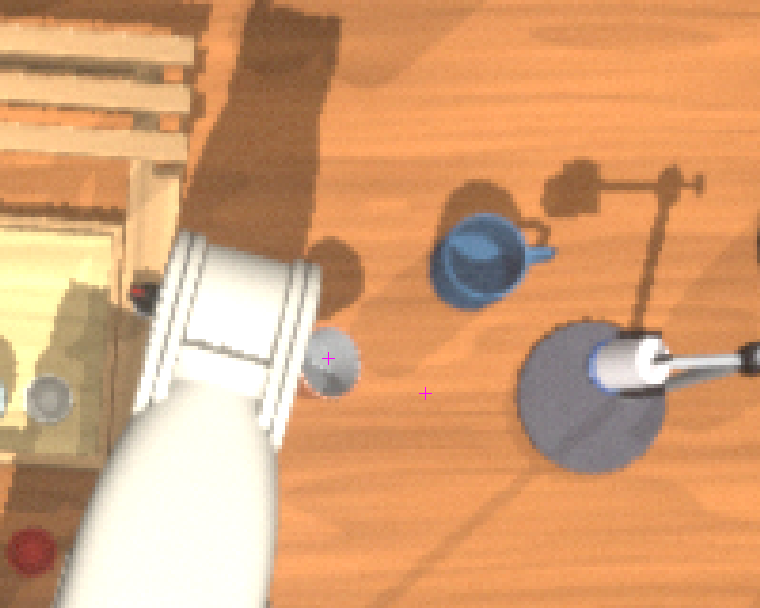

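Call:
step_arm([
  {"jaw": 5, "xyz": [0.5, -3, 7], "rotation": [0, 0.7, 0]},
  {"jaw": 5, "xyz": [2, -8, 18], "rotation": [0.2, 1.8, 0]},
  {"jaw": 5, "xyz": [3, -14, 32], "rotation": [0.3, 3.2, 0]},
  {"jaw": 5, "xyz": [4.5, -20, 46], "rotation": [0.5, 4.6, 0]},
  {"jaw": 5, "xyz": [6, -26, 60], "rotation": [0.6, 6, 0]},
  {"jaw": 5, "xyz": [7, -30, 71], "rotation": [0.7, 7.1, 0]},
  {"jaw": 5, "xyz": [8, -33, 78], "rotation": [0.8, 7.8, 0]},
  {"jaw": 5, "xyz": [8, -35, 82], "rotation": [0.8, 8.1, 0]},
  {"jaw": 5, "xyz": [8, -35, 82], "rotation": [0.8, 8.1, 0]},
  {"jaw": 5, "xyz": [8, -35, 82], "rotation": [0.8, 8.1, 0]},
  {"jaw": 5, "xyz": [8, -35, 82], "rotation": [0.8, 8.1, 0]},
])

```text
t: 22.0
tool_pos: [501.2, -188.5, 190.6]
tool_rot: [1.453, 1.566, -0.086]
ft_force: [-0.7, 0.5, -1.4]
opening: 0.143
```

```bash
python3 - <<'E'
from look import *
f=np.load("final.npz")
p,R,s=cur();print(s["joints"],rel(f["P"],f["Rf"]),p+R@f["mt"],np.abs(s["qvel"]).max())
m=p+R@f["mt"];Cz=R@f["Ct"][:,2]
from ov import circ
for n,b,fx in(("side",(230,70,340,190),5),("top",(290,160,430,260),5)):
    im=np.ascontiguousarray(ctrl.read_camera(n)[:,:,::-1]);x0,y0,x1,y1=b
    c=cv2.resize(np.clip(im[y0:y1,x0:x1]*1.5,0,255).astype(np.uint8),None,fx=fx,fy=fx,interpolation=0)
    def dr(P,col):
        q=(pr(n,P)-[x0,y0]+.5)*fx;cv2.polylines(c,[q.round().astype(int)],False,col,1)
    dr(circ(m,34,Cz),(255,0,255));L=np.array([510.5,-365,360]);d=f["Rf"]@f["Ct"][:,2]*-1
    dr([L-60*d,L+200*d],(0,255,0));dr(circ(L,19,d),(0,255,255))
    cv2.imwrite(f"pics/e_{n}.png",c);cv2.imwrite(f"pics/{n}_end.png",im)
E
```

```text
[-0.5  0.2 -0.   1.3  0.   1. ] (array([ 0. ,  0.3, -0.1]), array([-0.1,  0.1,  0. ])) [ 506.4 -256.2  192.4] 0.0025637510738707615
```

View pics/e_side.png

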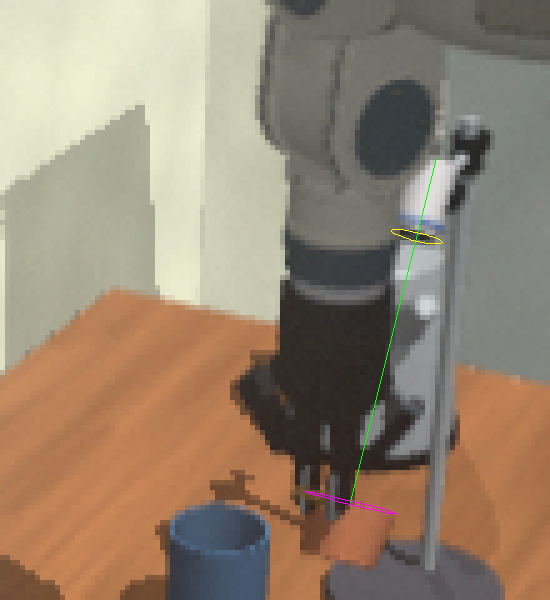

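View pics/e_top.png

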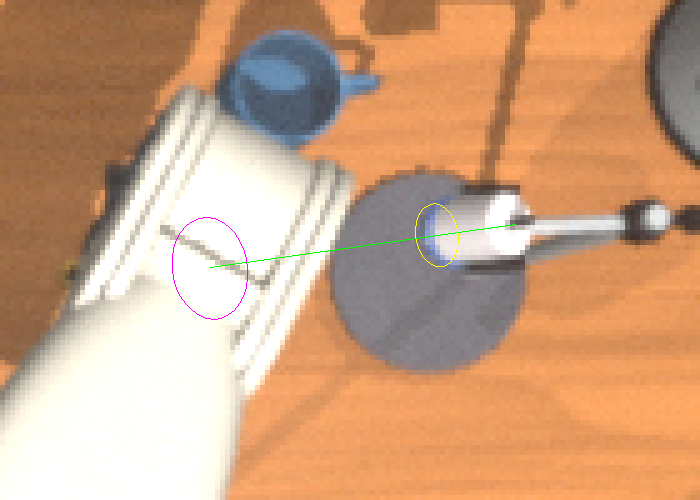

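View pics/top_end.png

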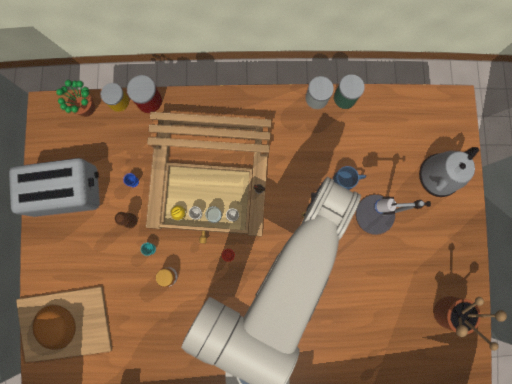

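```bash
python3 - <<'E'
from plant import ctrl
print(ctrl.get_state()["t"],ctrl.hand_in())
E
```

```text
the job is handed in; nothing more can be done
22.1 None
```

I finished all the steps and handed the job in at about 22 s, with the gripper holding the cup in front of the lens; no verdict is reported.

**What I did:**
- **Knob:** I turned it anticlockwise about 80° until it pressed against its stop. The first grip closed on air, just above the bar, so I lowered the gripper and tried again.
- **Tray:** I pulled it out 135 mm, to its stop.
- **Cup:** I lifted it by the handle with the gripper tilted 33°, then carried it to the lens.

**Last checks:**
- **Position:** By my estimate the mouth centre is about 200 mm along the line of sight and facing the lens. The arm was within 0.3 mm of its target pose and at rest.
- **Grip:** The fingers were still closed on the handle, at 0.14 opening, as when I gripped it.
- **Other things:** In the pictures everything else was standing, the tray was out and the camera stand had not moved.

**What disagreed:**
- **Fingertips:** They appeared about 22 mm short of the reported tool tip, along the tool. I allowed for that in every grasp.
- **Side camera:** Heights came out about 5 mm low against the known rim height. In the last side picture the rim sat a few mm below where I predicted it, well inside the 35 mm allowed.
- **Top view:** In the last picture the wrist hides the cup, so the final cup position rests on the side view and the arm's reading. The two had agreed with the top view one move earlier.
- **Lens angle:** My two measurements of its heading were 94° and 92°, and I used 92°. I measured 58° below level and used 57°, good to about 4°.

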